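# Pin the caddy rail and hang the caddies

### The arm

A 6-joint arm with a two-finger parallel gripper is mounted at the origin on the work surface. World frame = base frame: x ahead of the robot, y to its left, z up, the work surface at z = 0. Lengths are in m, angles in rad, forces in N, time in s.
With the tool pointing down it reaches from about 0.325 to 0.9 m from the base axis. Payload 3.5 kg.
Tool frame: the origin (TCP) lies at the very end of the fingers, on their centre line; the grasp point (between the pads) lies 19 mm behind it; z points along the fingers, y is the direction in which the jaws open and shut (so a half turn about z gives the same grasp; the last joint's range is limited). The gripper opens to 85 mm and grips with 20 to 120 N. Pads are 22 mm wide; open, the fingers measure 114 mm over their backs; the gripper's body (76 mm by 85 mm) begins 54 mm behind the grasp point. The pads swing forward as they close: fully open they stand 13 mm farther back than shut.
Start: joints at [1.189, 0.276, -0.026, 1.268, 0, 1.467], TCP at [0.172, 0.601, 0.231] pointing down, gripper open.
Joint ranges: [-3.12, 3.12], [-0.85, 1.88], [-1.08, 1.24], [-1.95, 2.15], [-1.57, 1.53], [-3.14, 3.14]. Speed limits (rad/s): [2.57, 2.57, 3.14, 3.14, 3.14, 3.14].

### API

Orientations are given as a unit quaternion [x, y, z, w].
In Python, from cell import robot gives the robot as it stands. The module is installed in compiled form; this text tells all that it offers.
- The arm moves only by the tool send_rows, never from a script. Its argument "steps" is a list of rows, each an object of numbers: "tx", "ty", "tz": the shift along the tool's x, y, z in cm; "turn": the turn about the tool's z in units of 10 degrees (1.0 is 10 degrees); "jaw": the finger opening in cm, from 0 to 8.54. In form: [{"tx": .., "ty": .., "tz": .., "turn": .., "jaw": ..}, ...]. A call has exactly 10 rows; each row shifts and turns the pose as measured when the row begins, along the tool's axes as they then stand; what a row does not reach is not made up. A row lasts 1/8 s, in which the tool goes at most 62.5 mm and 10.7 degrees, less where a joint would pass 70% of its speed; a pose out of reach is approached as far as the arm can. A call with a gripper value outside its range is refused whole. The fingers move at their own pace and stop on an object; "force" is the grip in N (left out, the last holds). Time passes only in rows, so rows that do not move let the fingers close, or fill a call up. It gives the time, the measured TCP pose, the force and the opening at its end, in the units of the state.
- robot.observe(): the state, without advancing time (a new reading comes with each control period).
- robot.read_camera(name): name is "side" or "top"; returns (picture, depth): 480x640x3 uint8, red, green, blue; 480x640 float32, m along the optical axis (not along the pixel's ray), 0 where there is no reading.
- robot.camera_params(name): a dict with "intrinsics" (3x3 intrinsics, pixels), "k1" (the pictures are not rectified: a ray, as slopes to the right and down, at radius r is drawn at 1 + k1 r^2 times it, then the intrinsics apply), "origin" and "attitude" of the camera in the world. Camera axes: x right, y up, looking along -z (the intrinsics and any distortion apply to the point x, -y, -z); pixel columns grow to the right and rows downward; lengths in m; the calibration is good to about 2 mm. A picture is of the moment at which its call begins. camera_params takes no time and is no camera call.
- robot.hand_in(): hands the job in, once; it reports no verdict.
The state is a dict: "time": time; "q": joint angles; "joint_velocities": joint speeds; "tau": joint torques, N m; "position": TCP position; "tcp_rot": TCP orientation; "contact_force": force on the tool from outside, world axes, zero at the start; "torque": the same for the moment, N m; "opening": finger opening in m.
Only numpy, scipy, OpenCV 4.12 (cv2) and the standard library are available. Lean on these libraries where they do the work, as an engineer would, in place of code of your own. Each camera call takes 0.05 s, during which the arm holds its last target.

### The job

The swing-out caddy rail on the chopping shelf has come unpinned: lift the jug off its coaster and set it aside to reach the hinge pin standing in the wooden block behind it, swing the rail round so that its end knuckle lines up with the fixed knuckle, and push the pin fully home through both. Once the rail is pinned, hang every caddy that is standing on the shelf by its slotted handle, each on a hook of its own and left hanging still. Stand the jug back upright in the middle of its coaster, and leave the kettle, the glass bowl and the bottle opener where they are.

Things in the scene. Friction and masses are not known exactly. Their poses are not given: they have to be found in the camera images.
- rail (a joint): angle (rad) of the aluminium rail about the upright pivot at the rack's origin. 0: knuckles in line; positive: free end swung towards the robot (clockwise from above); stops -0.06, 0.9. Light friction, stays where left. The bar is 14 mm thick, 24 high, top at 132 mm; pinch it from above 285 mm from the pivot, between last hook and end knuckle
- rack: fixed rack: pivot post, base bar, ridged teal drip tray 4 mm thick under the hooks, and the fixed knuckle. Origin on the shelf under the pivot axis; the fixed knuckle is 330 mm from it along own -y; own -x is the side that the tray is on and to which the hooks point when the rail is at 0
- knuckle (a point): centre of the hole mouth on top of the fixed steel knuckle (block 44 by 44 mm, top 104 mm above the shelf; upright hole 18 mm across, 46 deep, slight chamfer)
- eye (a point): centre of the upper hole mouth of the rail's end knuckle (block 44 by 44 by 24 mm, top 132 mm above the shelf, 18 mm through hole), 330 mm from the pivot; it stands right over the fixed knuckle when the rail is at 0
- hook0 (a point): hook 0, 70 mm from the pivot: seat point on top of its 9 mm round bar, 133 mm above the shelf, 31 mm from the rail's middle line. The bar is level and square to the rail, 55 mm out, with an upturned tip 12 mm higher than the bar's top. Axes turn with the rail: hook points along own -x, rail runs along own -y from the pivot
- hook1 (a point): hook 1, 155 mm from the pivot: seat point on top of its 9 mm round bar, 133 mm above the shelf, 31 mm from the rail's middle line. The bar is level and square to the rail, 55 mm out, with an upturned tip 12 mm higher than the bar's top. Axes turn with the rail: hook points along own -x, rail runs along own -y from the pivot
- hook2 (a point): hook 2, 240 mm from the pivot: seat point on top of its 9 mm round bar, 133 mm above the shelf, 31 mm from the rail's middle line. The bar is level and square to the rail, 55 mm out, with an upturned tip 12 mm higher than the bar's top. Axes turn with the rail: hook points along own -x, rail runs along own -y from the pivot
- pin: steel pin standing upright: shank 14 mm across and 70 long with a 12 mm tapered point, round head 26 mm across and 28 high (98 mm in all). Origin at the middle of the point, z up towards the head. 0.12 kg
- pin_head (a point): centre of the underside of the pin's head, 70 mm above the point; it rests on the rail's knuckle when the pin is home
- block: fixed wooden block 44 by 44 by 36 mm behind the jug, with an 18 mm hole 28 deep in which the pin stands at the start. Origin: centre of the underside
- coaster: fixed round cork coaster, 92 mm across, 6 mm thick. Origin: centre of the underside
- jug: ceramic jug with a fast lid, 86 mm across, body 188 mm high, round knob on top 26 mm across from 194 to 216 mm, which can be gripped from above; handle reaches 72 mm towards own -x. About 0.55 kg. Origin: centre of the underside, z up. Stands on the coaster, 71 to 76 mm in front of the pin
- caddy0: white plastic caddy: open box 56 (x) by 64 (y) by 60 mm high with an upright handle plate in its middle, 8 mm thick (own x), 60 wide (y), top at 175. Slot through the plate along x: 40 wide, from 82 to 118 mm above the underside; solid above, to be pinched there from above. 0.2 kg. Origin: centre of underside, z up. Starts upright on the shelf; may be absent
- caddy1: white plastic caddy: open box 56 (x) by 64 (y) by 60 mm high with an upright handle plate in its middle, 8 mm thick (own x), 60 wide (y), top at 175. Slot through the plate along x: 40 wide, from 82 to 118 mm above the underside; solid above, to be pinched there from above. 0.2 kg. Origin: centre of underside, z up. Starts upright on the shelf; may be absent
- caddy2: white plastic caddy: open box 56 (x) by 64 (y) by 60 mm high with an upright handle plate in its middle, 8 mm thick (own x), 60 wide (y), top at 175. Slot through the plate along x: 40 wide, from 82 to 118 mm above the underside; solid above, to be pinched there from above. 0.2 kg. Origin: centre of underside, z up. Starts upright on the shelf; may be absent
- slot0 (a point): middle of the upper edge of the slot of caddy0, 118 mm above its underside; it rests on the hook
- slot1 (a point): middle of the upper edge of the slot of caddy1, 118 mm above its underside; it rests on the hook
- slot2 (a point): middle of the upper edge of the slot of caddy2, 118 mm above its underside; it rests on the hook
- kettle: slim silver kettle, 112 mm across, 188 high; to be left alone. Origin: centre of the underside
- bowl: small glass bowl, 100 mm across, 45 high; to be left alone. Origin: centre of the underside
- opener: flat steel bottle opener, 120 mm long, 6 thick, lying; to be left alone. Origin: underside, near its middle
Mind the look-alikes: they are no part of the job. Leave any yellow look-alike of the caddy2 alone. Leave any orange or red look-alike of the caddy0 alone.

How it is judged:
By the outcome, as a careful person would: the job done as asked, in the order asked, and still so for the second after the job is handed in, with the robot touching nothing.
Of caddy0, caddy1, caddy2 only 2 to 3 are there at a start; the rules pass over those that are not, and their reading is None.
At some moment in a run one of caddy0, caddy1, caddy2 may be knocked a few centimetres aside while the robot is not near it.
It also fails if it takes over 208 s, if anything falls off the work surface, if the arm or the gripper's body presses on something with over 40 N, if the wrist force passes 120 N, or if a joint passes its speed limit or range.

## Working session

There is one attempt and no reset: what is moved stays moved. The work goes in short steps, Python scripts to look and compute and a tool call to move; the robot and the scene stay as the last step left them, time stands still between calls to the robot, and variables do not carry over. Pictures are saved under pics/ and viewed, and the job is handed in when it is done.

Besides the shell and the picture viewer there is one more tool, called in YAML: its name, and indented under it one key for each argument. send_rows: Moves the arm, as the interface text tells. Its arguments: {"type":"object","properties":{"steps":{"type":"array","items":{"type":"object","properties":{"tx":{"type":"number"},"ty":{"type":"number"},"tz":{"type":"number"},"turn":{"type":"number"},"jaw":{"type":"number"}}}},"force":{"type":"number"}},"required":["steps"]}

```bash
mkdir -p pics; ls; python3 - <<'E'
from cell import robot
import cv2,json
o=robot.observe()
for k,v in o.items(): print(k,v)
for n in("side","top"):
    p,d=robot.read_camera(n); cv2.imwrite(f"pics/{n}0.png",p[:,:,::-1]); print(n,robot.camera_params(n))
    import numpy as np; np.save(f"{n}0.npy",d)
E
```

```text
pics
time 0.0
q [ 1.18865042e+00  2.77118858e-01 -2.78765728e-02  1.26798001e+00
 -3.41940715e-05  1.46739988e+00]
joint_velocities [-0.00026476  0.00060239  0.00093884  0.00076816  0.00013064 -0.00060235]
tau [-1.40024418e-03 -4.45508909e+01  2.95204765e+01  1.63988007e-02
 -7.46858268e-05 -1.61533490e-05]
position [0.17170029 0.60015427 0.23017049]
tcp_rot [ 1.38923836e-01  9.90302469e-01 -1.06171847e-03 -2.45327237e-04]
contact_force [ 0.06702394 -0.07670808  0.58631938]
torque [ 0.00801257 -0.048281    0.03482074]
opening 0.08556887228439446
side {'intrinsics': array([[495.29539909,   0.        , 319.6680098 ],
       [  0.        , 495.29539909, 242.91930432],
       [  0.        ,   0.        ,   1.        ]]), 'k1': -0.13685391292108492, 'origin': array([-0.12545834, -0.71630452,  0.6887338 ]), 'attitude': array([ 0.47333067, -0.17480661, -0.28450872,  0.81514141])}
top {'intrinsics': array([[513.24534   ,   0.        , 307.31486568],
       [  0.        , 513.24534   , 247.58092172],
       [  0.        ,   0.        ,   1.        ]]), 'k1': 0.02748773149134978, 'origin': array([0.31323182, 0.05642856, 1.19400547]), 'attitude': array([ 0.05132694, -0.07156292, -0.69646969,  0.71216168])}
```

View pics/top0.png

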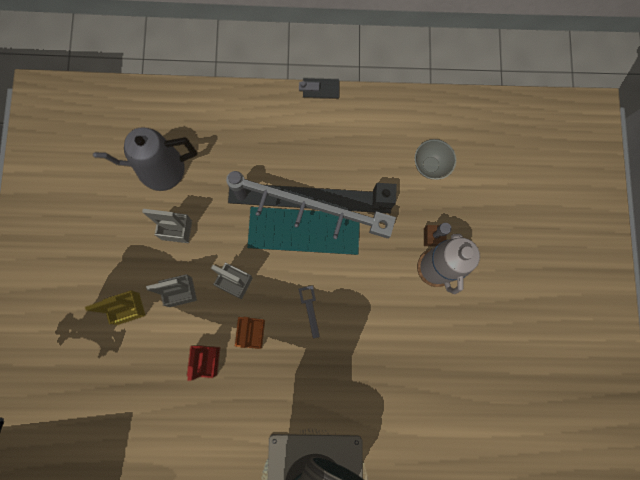

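View pics/side0.png

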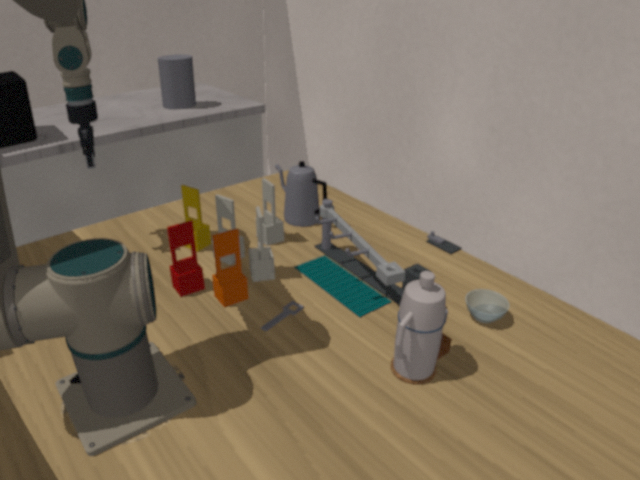

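```bash
cat > h.py <<'E'
import numpy as np, cv2
from scipy.spatial.transform import Rotation as R
from cell import robot
def dirs(n,uv):
    p=robot.camera_params(n);K=p["intrinsics"];k=p["k1"]
    uv=np.atleast_2d(np.asarray(uv,float))
    xy=cv2.undistortPoints(uv[:,None,:].copy(),K,np.array([k,0,0,0,0.]))[:,0]
    c=np.c_[xy[:,0],-xy[:,1],-np.ones(len(xy))]
    return p["origin"],R.from_quat(p["attitude"]).apply(c)
def onz(n,uv,z):
    o,d=dirs(n,uv); return o+d*((z-o[2])/d[:,2])[:,None]
def cloud(n,depth):
    v,u=np.mgrid[0:480,0:640]
    o,d=dirs(n,np.c_[u.ravel(),v.ravel()])
    P=o+d*depth.ravel()[:,None]; P[depth.ravel()==0]=np.nan
    return P.reshape(480,640,3)
def proj(n,P):
    p=robot.camera_params(n);c=R.from_quat(p["attitude"]).inv().apply(np.atleast_2d(P)-p["origin"])
    x=np.c_[c[:,0]/-c[:,2],-c[:,1]/-c[:,2]];r2=(x**2).sum(1,keepdims=True);x=x*(1+p["k1"]*r2)
    K=p["intrinsics"];return np.c_[K[0,0]*x[:,0]+K[0,2],K[1,1]*x[:,1]+K[1,2]]
def snap(n,name):
    p,d=robot.read_camera(n); cv2.imwrite(f"pics/{name}.png",p[:,:,::-1]); np.save(f"{name}.npy",d); return p,d
def crop(img,u0,v0,u1,v1,name,s=4):
    cv2.imwrite(f"pics/{name}.png",cv2.resize(img[v0:v1,u0:u1],None,fx=s,fy=s,interpolation=cv2.INTER_CUBIC))
def go(x,y,z,yawdeg=None):
    """print tool-axis shift; yaw = world direction of jaw axis (tool y), deg, mod 180"""
    o=robot.observe();Rt=R.from_quat(o["tcp_rot"]);s=Rt.inv().apply(np.array([x,y,z])-o["position"])*100
    ty=Rt.apply([0,1,0]);cur=np.degrees(np.arctan2(ty[1],ty[0]))
    t=0
    if yawdeg is not None: t=-((yawdeg-cur+90)%180-90)
    print("t%.2f"%o["time"],"pos",o["position"].round(4),"jawyaw %.1f"%cur,"q6 %.2f"%o["q"][5],"open %.4f"%o["opening"],"F",o["contact_force"].round(1))
    print("shift cm (tx ty tz before turn)",s.round(2),"turn",round(t/10,2)," (turn alt %.2f)"%((t-180*np.sign(t))/10))
E
python3 - <<'E'
from h import *
d=np.load("top0.npy");P=cloud("top",d);np.save("Ptop.npy",P)
img=cv2.imread("pics/top0.png")
for uv in [(400,350),(200,100),(550,200),(100,400),(300,225),(465,252),(444,229),(386,193),(382,225),(236,180)]:
    print(uv,P[uv[1],uv[0]].round(4))
d=np.load("side0.npy");P2=cloud("side",d);np.save("Pside.npy",P2)
for uv in [(300,380),(500,400),(428,278)]: print(uv,P2[uv[1],uv[0]].round(4))
crop(img,360,140,510,300,"c1",4);crop(img,80,190,270,390,"c2",3);crop(img,220,160,400,260,"c3",4)
E
```

```text
(400, 350) [ 0.2907 -0.1931 -0.0014]
(200, 100) [ 0.8901  0.2975 -0.0087]
(550, 200) [ 0.6551 -0.5612  0.0007]
(100, 400) [0.1714 0.4734 0.004 ]
(300, 225) [0.5769 0.0427 0.0036]
(465, 252) [ 0.4836 -0.2754  0.2207]
(444, 229) [ 0.5535 -0.2703  0.1058]
(386, 193) [ 0.6393 -0.149   0.0783]
(382, 225) [ 0.5838 -0.1541 -0.0042]
(236, 180) [0.6376 0.1811 0.1503]
(300, 380) [ 0.2852 -0.1667  0.002 ]
(500, 400) [ 0.5458 -0.4414 -0.002 ]
(428, 278) [ 0.4736 -0.2861  0.2213]
```

```bash
sleep 0
```

```text
(no output)
```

View pics/c1.png

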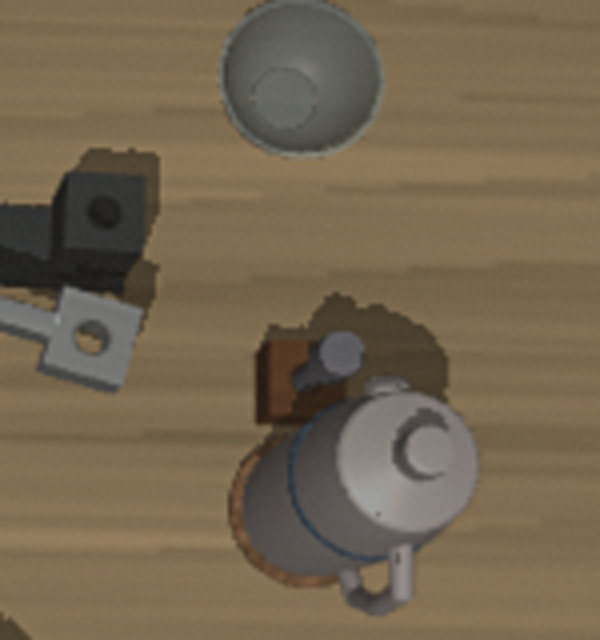

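View pics/c2.png

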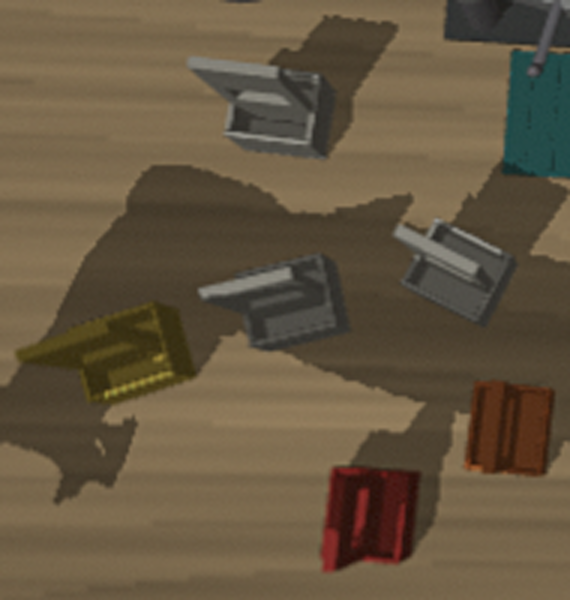

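View pics/c3.png

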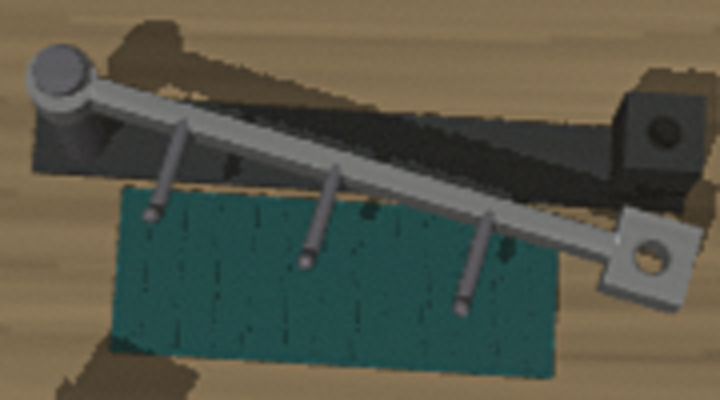

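```bash
python3 - <<'E'
from h import *
P=np.load("Ptop.npy")
def reg(u0,v0,u1,v1,z0,z1):
    Q=P[v0:v1,u0:u1];m=(Q[...,2]>z0)&(Q[...,2]<z1);S=Q[m]
    vv,uu=np.nonzero(m);uv=np.array([uu.mean()+u0,vv.mean()+v0])
    c,r=cv2.minEnclosingCircle(np.c_[uu+u0,vv+v0].astype(np.float32))
    return S.mean(0).round(4),S[:,2].std().round(4),len(S),uv.round(2),np.round(c,2)
print("knob",reg(440,230,490,280,.212,.24), onz("top",(467.2,252.3),.222))
print("pin",reg(430,220,455,238,.09,.12), onz("top",(445.3,228.4),.106))
print("fix",onz("top",(386.3,192.8),.104),"eye",onz("top",(383,224.4),.132),"piv",reg(225,165,247,190,.13,.18))
F=onz("top",(386.3,192.8),.104)[0];E=onz("top",(383,224.4),.132)[0]
pv=reg(225,165,247,190,.13,.18)[0]
print(np.linalg.norm((F-pv)[:2]),np.linalg.norm((E-pv)[:2]))
for d in((F-pv),(E-pv)): print(np.degrees(np.arctan2(d[1],d[0])))
# caddies: plate tops
for nm,(a,b,c,d) in dict(A=(140,195,195,245),B=(140,270,200,310),C=(205,255,255,300)).items():
    Q=P[b:d,a:c];m=(Q[...,2]>.165)&(Q[...,2]<.19);S=Q[m]
    vv,uu=np.nonzero(m)
    r=cv2.minAreaRect((S[:,:2]*1000).astype(np.float32))
    Sx=S[:,:2]-S[:,:2].mean(0);w,V=np.linalg.eigh(Sx.T@Sx)
    print(nm,len(S),S.mean(0).round(4),"rect",np.round(r[0],1),np.round(r[1],1),"long",np.degrees(np.arctan2(V[1,1],V[0,1])).round(1))
    m=(Q[...,2]>.05)&(Q[...,2]<.2);print(reg(a,b,c,d,.05,.068)[0])
E
```

```text
knob (array([ 0.4829, -0.2776,  0.2216]), np.float64(0.0032), 154, array([466.25, 252.34]), array([466.17, 252.28])) [[ 0.48291623 -0.27926981  0.222     ]]
pin (array([ 0.5548, -0.271 ,  0.1049]), np.float64(0.0045), 125, array([444.18, 228.5 ]), array([444.  , 228.29])) [[ 0.55487972 -0.27314448  0.106     ]]
fix [[ 0.63231949 -0.14493112  0.104     ]] eye [[ 0.55438104 -0.13226462  0.132     ]] piv (array([0.6421, 0.1825, 0.1413]), np.float64(0.008), 252, array([235.87, 179.24]), array([237., 180.]))
0.32757716406702075 0.3267589040903517
-91.71094104636266
-105.57215082372025
A 154 [0.5573 0.3327 0.1743] rect [557.9 333.4] [61.8  8.9] long 84.7
[0.5504 0.3267 0.0587]
B 156 [0.4126 0.3138 0.1741] rect [412.6 314.7] [ 8.7 61.5] long 104.7
[0.4113 0.3108 0.0591]
C 136 [0.4374 0.1906 0.175 ] rect [437.6 191. ] [60.8  8.1] long 64.5
[0.4365 0.1899 0.0591]
```

```bash
python3 - <<'E'
from h import *
go(.483,-.278,.30)
o=robot.observe();print(R.from_quat(o["tcp_rot"]).as_matrix().round(3))
E
```

```text
t0.10 pos [0.1717 0.6002 0.2303] jawyaw 74.0 q6 1.47 open 0.0855 F [ 0.  -1.   0.5]
shift cm (tx ty tz before turn) [-54.09 -75.88  -6.83] turn 0.0  (turn alt 0.00)
[[-0.961  0.275 -0.001]
 [ 0.275  0.961 -0.002]
 [ 0.    -0.002 -1.   ]]
```

send_rows:
  steps:
    - {"tx":-3.4,"ty":-4.7,"tz":-1}
    - {"tx":-3.4,"ty":-4.7,"tz":-1}
    - {"tx":-3.4,"ty":-4.7,"tz":-1}
    - {"tx":-3.4,"ty":-4.7,"tz":-1}
    - {"tx":-3.4,"ty":-4.7,"tz":-1}
    - {"tx":-3.4,"ty":-4.7,"tz":-1}
    - {"tx":-3.4,"ty":-4.7,"tz":-1}
    - {"tx":-3.4,"ty":-4.7,"tz":0}
    - {"tx":-3.4,"ty":-4.7,"tz":0}
    - {"tx":-3.4,"ty":-4.7,"tz":0}

```text
schema error: expected keys tx, ty, tz, turn, jaw
```

```bash
python3 - <<'E'
from h import *
go(.483,-.278,.26)
E
```

```text
t0.10 pos [0.1717 0.6002 0.2303] jawyaw 74.0 q6 1.47 open 0.0855 F [ 0.  -1.   0.5]
shift cm (tx ty tz before turn) [-54.09 -75.87  -2.83] turn 0.0  (turn alt 0.00)
```

send_rows:
  steps:
    - {"tx":-3.4,"ty":-4.7,"tz":-1,"turn":0,"jaw":8}
    - {"tx":-3.4,"ty":-4.7,"tz":-1,"turn":0,"jaw":8}
    - {"tx":-3.4,"ty":-4.7,"tz":-1,"turn":0,"jaw":8}
    - {"tx":-3.4,"ty":-4.7,"tz":-1,"turn":0,"jaw":8}
    - {"tx":-3.4,"ty":-4.7,"tz":-1,"turn":0,"jaw":8}
    - {"tx":-3.4,"ty":-4.7,"tz":-1,"turn":0,"jaw":8}
    - {"tx":-3.4,"ty":-4.7,"tz":-1,"turn":0,"jaw":7}
    - {"tx":-3.4,"ty":-4.7,"tz":0,"turn":0,"jaw":7}
    - {"tx":-3.4,"ty":-4.7,"tz":0,"turn":0,"jaw":7}
    - {"tx":-3.4,"ty":-4.7,"tz":0,"turn":0,"jaw":7}

```text
time: 1.35
position: [0.3734, 0.0414, 0.3003]
tcp_rot: [0.134, 0.991, -0.003, 0.001]
contact_force: [1.0, 0.4, 0.8]
opening: 0.07
```

```bash
python3 - <<'E'
from h import *
go(.483,-.278,.26)
E
```

```text
t1.35 pos [0.3734 0.0414 0.3003] jawyaw 74.6 q6 0.21 open 0.0700 F [1.  0.4 0.8]
shift cm (tx ty tz before turn) [-19.05 -27.85   4.27] turn 0.0  (turn alt 0.00)
```

send_rows:
  steps:
    - {"tx":-3.2,"ty":-4.7,"tz":0,"turn":0,"jaw":6}
    - {"tx":-3.2,"ty":-4.7,"tz":0,"turn":0,"jaw":6}
    - {"tx":-3.2,"ty":-4.7,"tz":0,"turn":0,"jaw":6}
    - {"tx":-3.2,"ty":-4.7,"tz":0,"turn":0,"jaw":6}
    - {"tx":-3.2,"ty":-4.7,"tz":0,"turn":0,"jaw":6}
    - {"tx":-3.0,"ty":-4.4,"tz":0,"turn":0,"jaw":6}
    - {"tx":0,"ty":0,"tz":1.5,"turn":0,"jaw":6}
    - {"tx":0,"ty":0,"tz":1.5,"turn":0,"jaw":6}
    - {"tx":0,"ty":0,"tz":1,"turn":0,"jaw":6}
    - {"tx":0,"ty":0,"tz":0,"turn":0,"jaw":6}

```text
time: 2.6
position: [0.4807, -0.29, 0.2555]
tcp_rot: [0.137, 0.991, -0.001, -0.001]
contact_force: [-0.1, 0.3, -0.8]
opening: 0.06
```

```bash
python3 - <<'E'
from h import *
go(.483,-.278,.203)
p,d=snap("side","s1");crop(p[:,:,::-1],340,180,500,300,"s1c",5)
E
```

```text
t2.60 pos [ 0.4807 -0.29    0.2555] jawyaw 74.2 q6 -0.38 open 0.0600 F [-0.1  0.3 -0.8]
shift cm (tx ty tz before turn) [0.09 1.23 5.25] turn 0.0  (turn alt 0.00)
```

View pics/s1c.png

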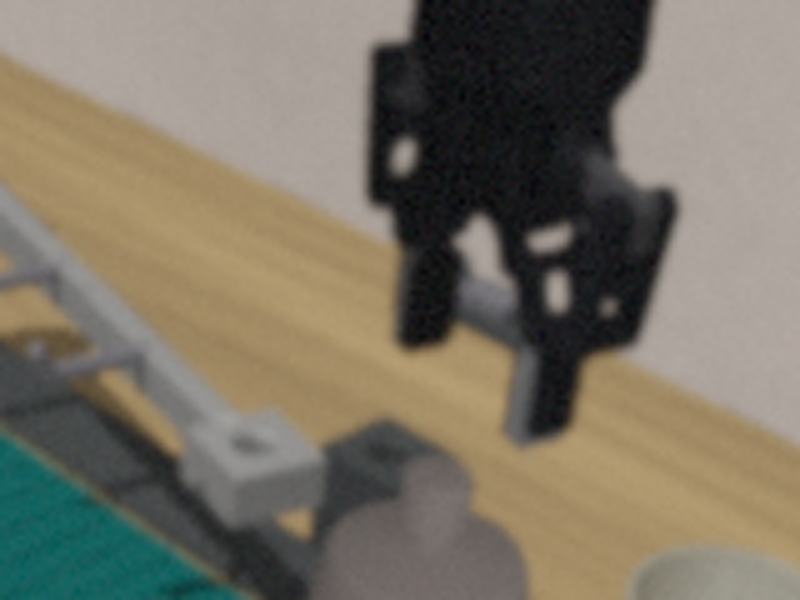

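The side view shows the fingers above the jug's knob (full-frame about (427,279)), still about 1.2 cm off to one side. I'll correct that and go down.

send_rows:
  steps:
    - {"tx":0.1,"ty":1.2,"tz":0.5,"turn":0,"jaw":6}
    - {"tx":0,"ty":0,"tz":1.2,"turn":0,"jaw":6}
    - {"tx":0,"ty":0,"tz":1.2,"turn":0,"jaw":6}
    - {"tx":0,"ty":0,"tz":1.2,"turn":0,"jaw":6}
    - {"tx":0,"ty":0,"tz":0.9,"turn":0,"jaw":6}
    - {"tx":0,"ty":0,"tz":0.2,"turn":0,"jaw":6}
    - {"tx":0,"ty":0,"tz":0,"turn":0,"jaw":2}
    - {"tx":0,"ty":0,"tz":0,"turn":0,"jaw":2}
    - {"tx":0,"ty":0,"tz":0,"turn":0,"jaw":2}
    - {"tx":0,"ty":0,"tz":0,"turn":0,"jaw":2}
  force: 60

```text
time: 3.9
position: [0.4838, -0.2775, 0.2021]
tcp_rot: [0.137, 0.991, -0.002, 0.0]
contact_force: [-0.5, -0.1, -1.7]
opening: 0.0241
```

```bash
python3 - <<'E'
from h import *
go(.483,-.278,.203)
E
```

```text
t3.90 pos [ 0.4838 -0.2775  0.2021] jawyaw 74.3 q6 -0.36 open 0.0241 F [-0.5 -0.1 -1.7]
shift cm (tx ty tz before turn) [ 0.06 -0.07 -0.09] turn 0.0  (turn alt 0.00)
```

send_rows:
  steps:
    - {"tx":0,"ty":0,"tz":-1.0,"turn":0,"jaw":2}
    - {"tx":0,"ty":0,"tz":-2.0,"turn":0,"jaw":2}
    - {"tx":0,"ty":0,"tz":-2.0,"turn":0,"jaw":2}
    - {"tx":0.2,"ty":-2,"tz":0,"turn":0,"jaw":2}
    - {"tx":0.3,"ty":-4,"tz":0,"turn":0,"jaw":2}
    - {"tx":0.3,"ty":-4,"tz":0,"turn":0,"jaw":2}
    - {"tx":0.3,"ty":-4,"tz":0,"turn":0,"jaw":2}
    - {"tx":0.3,"ty":-4,"tz":0,"turn":0,"jaw":2}
    - {"tx":0.3,"ty":-3,"tz":0,"turn":0,"jaw":2}
    - {"tx":0.3,"ty":-2.4,"tz":0,"turn":0,"jaw":2}

```text
time: 5.15
position: [0.3912, -0.4992, 0.241]
tcp_rot: [0.135, 0.991, 0.006, -0.01]
contact_force: [0.3, -0.1, -6.8]
opening: 0.0237
```

```bash
python3 - <<'E'
from h import *
go(.4,-.5,.1965)
P,d=snap("top","t1")
E
```

```text
t5.15 pos [ 0.3912 -0.4992  0.241 ] jawyaw 74.5 q6 -0.73 open 0.0237 F [ 0.3 -0.1 -6.8]
shift cm (tx ty tz before turn) [-0.97  0.12  4.43] turn 0.0  (turn alt 0.00)
```

View pics/t1.png

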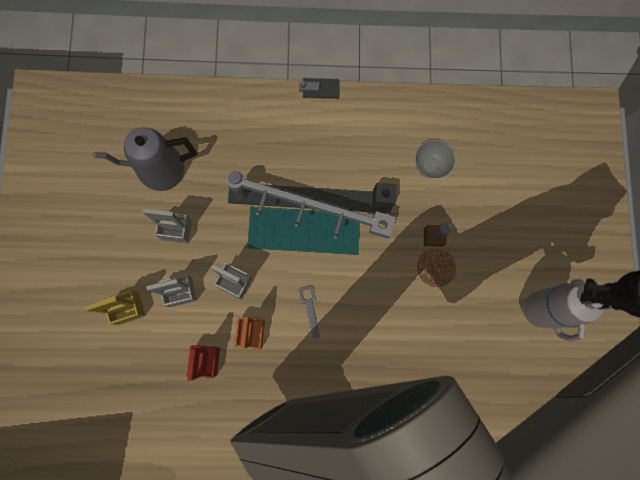

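The jug is in the gripper at about (575,305). The coaster is uncovered at about (436,267), and the pin stands in its block at about (444,228).

send_rows:
  steps:
    - {"tx":0,"ty":0,"tz":0,"turn":0,"jaw":2}
    - {"tx":0,"ty":0,"tz":1,"turn":0,"jaw":2}
    - {"tx":0,"ty":0,"tz":1,"turn":0,"jaw":2}
    - {"tx":0,"ty":0,"tz":1,"turn":0,"jaw":2}
    - {"tx":0,"ty":0,"tz":0.7,"turn":0,"jaw":2}
    - {"tx":0,"ty":0,"tz":0.3,"turn":0,"jaw":2}
    - {"tx":0,"ty":0,"tz":0.2,"turn":0,"jaw":2}
    - {"tx":0,"ty":0,"tz":0,"turn":0,"jaw":2}
    - {"tx":0,"ty":0,"tz":0,"turn":0,"jaw":2}
    - {"tx":0,"ty":0,"tz":0,"turn":0,"jaw":2}

```text
time: 6.45
position: [0.3892, -0.5005, 0.1965]
tcp_rot: [0.135, 0.991, 0.004, -0.011]
contact_force: [-0.1, 0.2, -3.9]
opening: 0.0236
```

```bash
python3 - <<'E'
from h import *
go(.4,-.5,.196)
im=cv2.imread("pics/t1.png");hsv=cv2.cvtColor(im,cv2.COLOR_BGR2HSV)
print(hsv[267,436],hsv[262,428],hsv[267,400],hsv[267,470])
crop(im,365,170,465,295,"t1c",5)
E
```

```text
t6.45 pos [ 0.3892 -0.5005  0.1965] jawyaw 74.5 q6 -0.74 open 0.0236 F [-0.1  0.2 -3.9]
shift cm (tx ty tz before turn) [-1.03  0.34  0.02] turn 0.0  (turn alt 0.00)
[ 15 118  69] [ 15 122  75] [18 90 85] [19 95 78]
```

View pics/t1c.png

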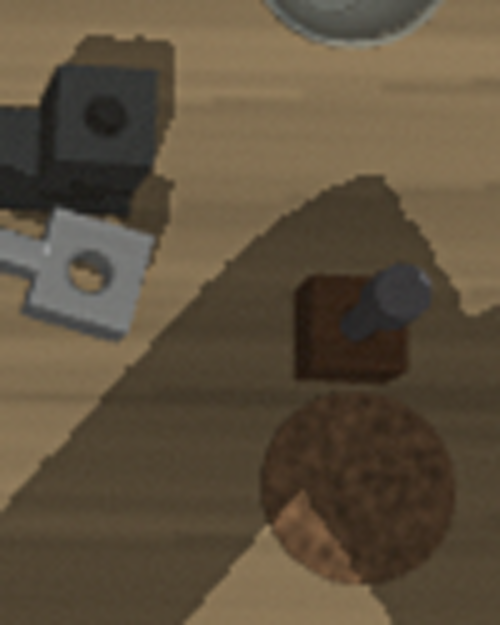

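send_rows:
  steps:
    - {"tx":0,"ty":0,"tz":0.1,"turn":0,"jaw":2}
    - {"tx":0,"ty":0,"tz":0,"turn":0,"jaw":5}
    - {"tx":0,"ty":0,"tz":0,"turn":0,"jaw":5}
    - {"tx":0,"ty":0,"tz":0,"turn":0,"jaw":5}
    - {"tx":0,"ty":0,"tz":-1,"turn":0,"jaw":5}
    - {"tx":0,"ty":0,"tz":-3,"turn":0,"jaw":5}
    - {"tx":0,"ty":0,"tz":-5,"turn":0,"jaw":5}
    - {"tx":-0.6,"ty":5.0,"tz":0,"turn":0,"jaw":5}
    - {"tx":-0.6,"ty":5.0,"tz":0,"turn":0,"jaw":5}
    - {"tx":-0.6,"ty":5.0,"tz":0,"turn":0,"jaw":5}

```text
time: 7.7
position: [0.4516, -0.3654, 0.2964]
tcp_rot: [0.139, 0.99, -0.001, -0.005]
contact_force: [0.3, 0.8, -0.4]
opening: 0.05
```

```bash
python3 - <<'E'
from h import *
p,d=snap("top","t2")
print("coaster",onz("top",(436.2,267.1),.006))
def ell(img,box,thr):
    pass
print("pin",onz("top",(445.4,227.6),.106),"fix",onz("top",(385.8,193),.104),"eye",onz("top",(382.8,224),.132))
go(.4,-.5,.196)
P=cloud("top",d)
Q=P[255:330,510:610].reshape(-1,3);s=Q[(Q[:,2]>.205)&(Q[:,2]<.225)];print("knob",s.mean(0).round(4),len(s))
Q=P[215:240,425:460].reshape(-1,3);s=Q[(Q[:,2]>.09)&(Q[:,2]<.12)];print("pin",s.mean(0).round(4),len(s))
im=p[:,:,::-1];crop(im,365,170,465,295,"t2c",5)
E
```

```text
coaster [[ 0.48351735 -0.27943056  0.006     ]]
pin [[ 0.55667088 -0.27341112  0.106     ]] fix [[ 0.63183248 -0.14382088  0.104     ]] eye [[ 0.55524104 -0.13184254  0.132     ]]
t7.75 pos [ 0.453  -0.3595  0.2966] jawyaw 74.4 q6 -0.51 open 0.0498 F [0.6 4.2 0.2]
shift cm (tx ty tz before turn) [  1.21 -14.98  10.04] turn 0.0  (turn alt 0.00)
knob [nan nan nan] 0
pin [ 0.5547 -0.2709  0.1047] 128<stdin>:9: RuntimeWarning: Mean of empty slice.
  ret = um.true_divide(
```

View pics/t2.png

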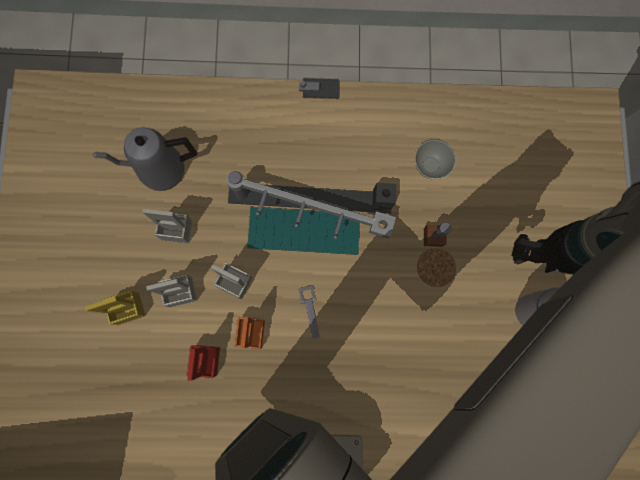

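```bash
cat >> h.py <<'E'
def plan(x,y,z,yawdeg,n,alt=False):
    """straight path in n rows, with the turn; prints per-row tool shifts"""
    o=robot.observe();Rt=R.from_quat(o["tcp_rot"]);ty=Rt.apply([0,1,0]);cur=np.degrees(np.arctan2(ty[1],ty[0]))
    D=np.array([x,y,z])-o["position"];t=0
    if yawdeg is not None:
        t=-((yawdeg-cur+90)%180-90)
        if alt: t-=180*np.sign(t)
    print("t%.2f"%o["time"],"pos",o["position"].round(4),"jawyaw %.1f"%cur,"q6 %.2f"%o["q"][5],"D mm",(D*1000).round(1),"turn tot %.2f"%(t/10))
    for i in range(n):
        a=np.radians(cur-t*i/n);yx=np.array([np.cos(a),np.sin(a)]);xx=np.array([-np.sin(a),np.cos(a)])  # tool y; tool x = y x z, z=down
        xx=np.array([-yx[1],yx[0]])
        d=D/n*100
        print(i,"tx %.2f ty %.2f tz %.2f turn %.2f"%(d[:2]@xx,d[:2]@yx,-d[2],t/10/n))
E
python3 - <<'E'
from h import *
o=robot.observe();print(R.from_quat(o["tcp_rot"]).as_matrix().round(2))
plan(.5663,-.0887,.21,-15.6,10)
E
```

```text
[[-0.96  0.27 -0.01]
 [ 0.27  0.96  0.  ]
 [ 0.01  0.   -1.  ]]
t7.75 pos [ 0.453  -0.3595  0.2966] jawyaw 74.4 q6 -0.51 D mm [113.3 270.8 -86.6] turn tot 9.00
0 tx -0.36 ty 2.91 tz 0.87 turn 0.90
1 tx 0.10 ty 2.93 tz 0.87 turn 0.90
2 tx 0.56 ty 2.88 tz 0.87 turn 0.90
3 tx 1.00 ty 2.76 tz 0.87 turn 0.90
4 tx 1.42 ty 2.57 tz 0.87 turn 0.90
5 tx 1.80 ty 2.32 tz 0.87 turn 0.90
6 tx 2.14 ty 2.00 tz 0.87 turn 0.90
7 tx 2.43 ty 1.64 tz 0.87 turn 0.90
8 tx 2.66 ty 1.24 tz 0.87 turn 0.90
9 tx 2.82 ty 0.81 tz 0.87 turn 0.90
```

send_rows:
  steps:
    - {"tx":-0.4,"ty":2.9,"tz":0.8,"turn":0.9,"jaw":5}
    - {"tx":0.1,"ty":2.9,"tz":0.8,"turn":0.9,"jaw":5}
    - {"tx":0.6,"ty":2.9,"tz":0.8,"turn":0.9,"jaw":5}
    - {"tx":1.0,"ty":2.8,"tz":0.8,"turn":0.9,"jaw":5}
    - {"tx":1.4,"ty":2.6,"tz":0.8,"turn":0.9,"jaw":5}
    - {"tx":1.8,"ty":2.3,"tz":0.8,"turn":0.9,"jaw":5}
    - {"tx":2.1,"ty":2.0,"tz":0.8,"turn":0.9,"jaw":5}
    - {"tx":2.4,"ty":1.6,"tz":0.8,"turn":0.9,"jaw":4}
    - {"tx":2.7,"ty":1.2,"tz":0.8,"turn":0.9,"jaw":4}
    - {"tx":2.8,"ty":0.8,"tz":0.8,"turn":0.9,"jaw":4}

```text
time: 9.0
position: [0.5788, -0.0863, 0.2247]
tcp_rot: [0.812, 0.584, 0.0, 0.003]
contact_force: [-0.4, 0.0, 1.7]
opening: 0.0401
```

```bash
python3 - <<'E'
from h import *
go(.5663,-.0887,.109,-15.6)
E
```

```text
t9.00 pos [ 0.5788 -0.0863  0.2247] jawyaw -18.6 q6 1.64 open 0.0401 F [-0.4  0.   1.7]
shift cm (tx ty tz before turn) [-0.59 -1.17 11.57] turn -0.3  (turn alt 17.70)
```

send_rows:
  steps:
    - {"tx":-0.6,"ty":-1.2,"tz":2.0,"turn":-0.3,"jaw":4}
    - {"tx":0,"ty":0,"tz":2.0,"turn":0,"jaw":4}
    - {"tx":0,"ty":0,"tz":2.0,"turn":0,"jaw":4}
    - {"tx":0,"ty":0,"tz":1.0,"turn":0,"jaw":4}
    - {"tx":0,"ty":0,"tz":0,"turn":0,"jaw":4}
    - {"tx":0,"ty":0,"tz":0,"turn":0,"jaw":4}
    - {"tx":0,"ty":0,"tz":0,"turn":0,"jaw":4}
    - {"tx":0,"ty":0,"tz":0,"turn":0,"jaw":4}
    - {"tx":0,"ty":0,"tz":0,"turn":0,"jaw":4}
    - {"tx":0,"ty":0,"tz":0,"turn":0,"jaw":4}

```text
time: 10.25
position: [0.5711, -0.0882, 0.1596]
tcp_rot: [0.795, 0.606, 0.004, 0.007]
contact_force: [-0.4, -0.1, -0.0]
opening: 0.0402
```

```bash
python3 - <<'E'
from h import *
go(.5663,-.0887,.109,-15.6)
p,d=snap("side","s2");crop(p[:,:,::-1],330,180,450,300,"s2c",5)
E
```

```text
t10.25 pos [ 0.5711 -0.0882  0.1596] jawyaw -15.3 q6 1.58 open 0.0402 F [-0.4 -0.1 -0. ]
shift cm (tx ty tz before turn) [-0.16 -0.53  5.06] turn 0.03  (turn alt -17.97)
```

View pics/s2c.png

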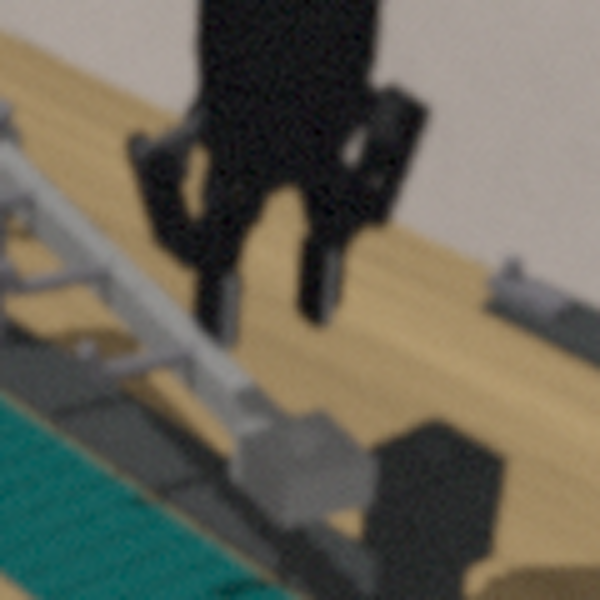

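The open fingers straddle the rail between the last hook and the end knuckle, around (380,240) in the full frame. I'll go down and close.

send_rows:
  steps:
    - {"tx":-0.2,"ty":-0.5,"tz":0.5,"turn":0,"jaw":4}
    - {"tx":0,"ty":0,"tz":1.5,"turn":0,"jaw":4}
    - {"tx":0,"ty":0,"tz":1.5,"turn":0,"jaw":4}
    - {"tx":0,"ty":0,"tz":1.3,"turn":0,"jaw":4}
    - {"tx":0,"ty":0,"tz":0.2,"turn":0,"jaw":4}
    - {"tx":0,"ty":0,"tz":0,"turn":0,"jaw":0.8}
    - {"tx":0,"ty":0,"tz":0,"turn":0,"jaw":0.8}
    - {"tx":0,"ty":0,"tz":0,"turn":0,"jaw":0.8}
    - {"tx":0,"ty":0,"tz":0,"turn":0,"jaw":0.8}
    - {"tx":0,"ty":0,"tz":0,"turn":0,"jaw":0.8}
  force: 40

```text
time: 11.55
position: [0.5649, -0.0889, 0.1044]
tcp_rot: [0.796, 0.606, 0.003, 0.006]
contact_force: [0.4, 0.3, -2.2]
opening: 0.0133
```

```bash
python3 - <<'E'
from h import *
plan(.6334,-.0990,.109,-1.9,5)
E
```

```text
t11.55 pos [ 0.5649 -0.0889  0.1044] jawyaw -15.4 q6 1.57 D mm [ 68.5 -10.1   4.6] turn tot -1.35
0 tx 0.17 ty 1.37 tz -0.09 turn -0.27
1 tx 0.10 ty 1.38 tz -0.09 turn -0.27
2 tx 0.04 ty 1.38 tz -0.09 turn -0.27
3 tx -0.03 ty 1.38 tz -0.09 turn -0.27
4 tx -0.09 ty 1.38 tz -0.09 turn -0.27
```

send_rows:
  steps:
    - {"tx":0.1,"ty":0.8,"tz":0,"turn":-0.2,"jaw":0.8}
    - {"tx":0.1,"ty":1.3,"tz":0,"turn":-0.3,"jaw":0.8}
    - {"tx":0.1,"ty":1.4,"tz":0,"turn":-0.3,"jaw":0.8}
    - {"tx":0,"ty":1.4,"tz":0,"turn":-0.2,"jaw":0.8}
    - {"tx":0,"ty":1.0,"tz":0,"turn":-0.2,"jaw":0.8}
    - {"tx":0,"ty":0.4,"tz":0,"turn":-0.1,"jaw":0.8}
    - {"tx":0,"ty":0,"tz":0,"turn":0,"jaw":0.8}
    - {"tx":0,"ty":0,"tz":0,"turn":0,"jaw":0.8}
    - {"tx":0,"ty":0,"tz":0,"turn":0,"jaw":0.8}
    - {"tx":0,"ty":0,"tz":0,"turn":0,"jaw":0.8}

```text
time: 12.8
position: [0.6309, -0.0998, 0.1044]
tcp_rot: [0.719, 0.695, 0.0, 0.008]
contact_force: [0.9, -0.9, -3.6]
opening: 0.0133
```

```bash
python3 - <<'E'
from h import *
plan(.6334,-.0990,.104,-1.9,1)
p,d=snap("top","t3");crop(p[:,:,::-1],340,160,420,250,"t3c",6)
print(robot.observe()["contact_force"])
E
```

```text
t12.80 pos [ 0.6309 -0.0998  0.1044] jawyaw -2.0 q6 1.35 D mm [ 2.5  0.8 -0.4] turn tot -0.01
0 tx 0.09 ty 0.24 tz 0.04 turn -0.01
[ 1.26217312 -1.34296807 -3.88176726]
```

View pics/t3c.png

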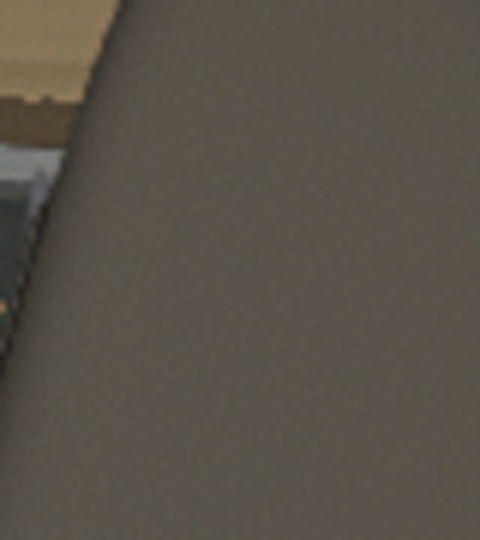

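```bash
python3 - <<'E'
from h import *
p,d=snap("side","s3");crop(p[:,:,::-1],360,210,480,330,"s3c",6)
print(proj("side",[[.632,-.144,.132],[.632,-.144,.104],[.5549,-.273,.106]]))
E
```

```text
[[420.02483874 259.26966566]
 [418.55366831 270.06419138]
 [442.24232207 310.05929551]]
```

View pics/s3c.png

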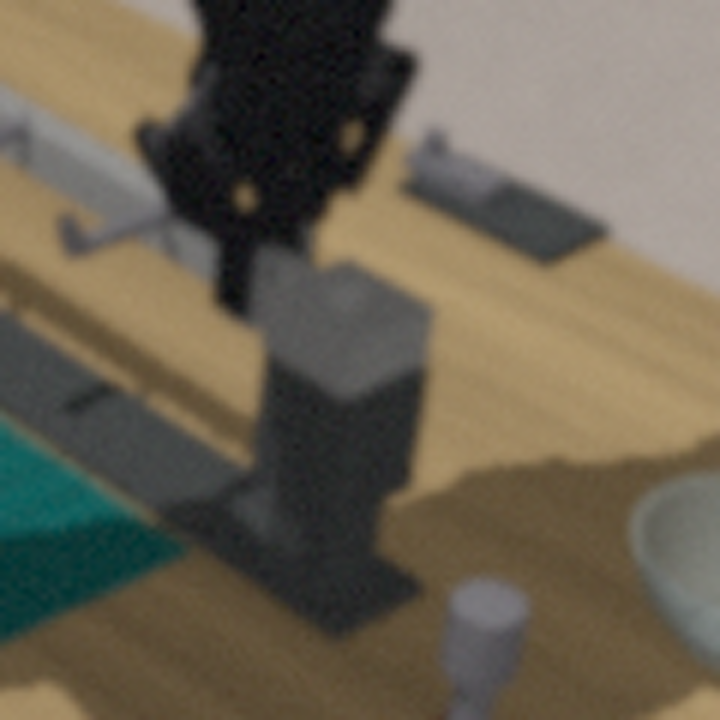

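send_rows:
  steps:
    - {"tx":0,"ty":0,"tz":0,"turn":0,"jaw":4}
    - {"tx":0,"ty":0,"tz":0,"turn":0,"jaw":4}
    - {"tx":0,"ty":0,"tz":0,"turn":0,"jaw":4}
    - {"tx":0,"ty":0,"tz":-2,"turn":0,"jaw":4}
    - {"tx":0,"ty":0,"tz":-3,"turn":0,"jaw":4}
    - {"tx":0,"ty":0,"tz":-3,"turn":0,"jaw":4}
    - {"tx":-5,"ty":-3,"tz":0,"turn":0,"jaw":4}
    - {"tx":-5,"ty":-3,"tz":0,"turn":0,"jaw":4}
    - {"tx":-5,"ty":-2,"tz":0,"turn":0,"jaw":4}
    - {"tx":-2,"ty":0,"tz":0,"turn":0,"jaw":4}

```text
time: 14.15
position: [0.5456, -0.2682, 0.1921]
tcp_rot: [0.715, 0.699, 0.002, 0.011]
contact_force: [0.2, 0.3, 0.7]
opening: 0.0403
```

```bash
python3 - <<'E'
from h import *
p,d=snap("top","t4");crop(p[:,:,::-1],350,160,450,240,"t4c",7)
p,d=snap("side","s4");crop(p[:,:,::-1],370,230,470,340,"s4c",5)
go(.5549,-.273,.2)
print(proj("top",[[.5549,-.273,.106],[.632,-.144,.132]]))
E
```

```text
t14.25 pos [ 0.5471 -0.2681  0.1921] jawyaw -1.4 q6 1.03 open 0.0396 F [0.7 0.2 1. ]
shift cm (tx ty tz before turn) [-0.48  0.8  -0.77] turn 0.0  (turn alt 0.00)
[[445.23377541 228.38924694]
 [388.24068458 189.31505384]]
```

View pics/t4c.png

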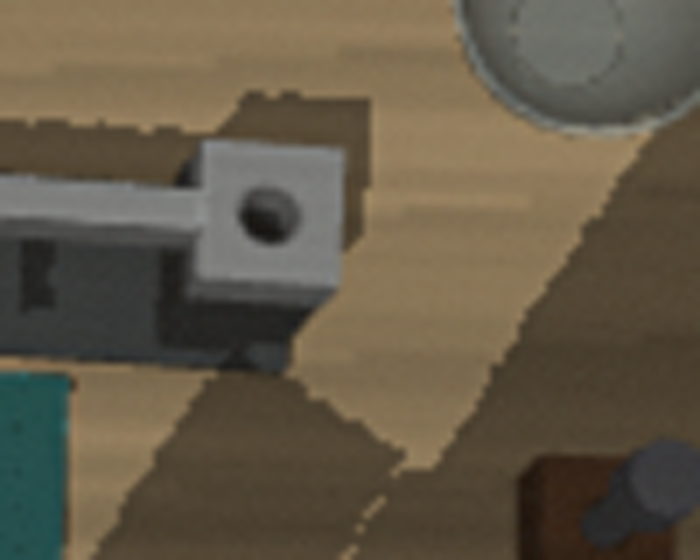

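View pics/s4c.png

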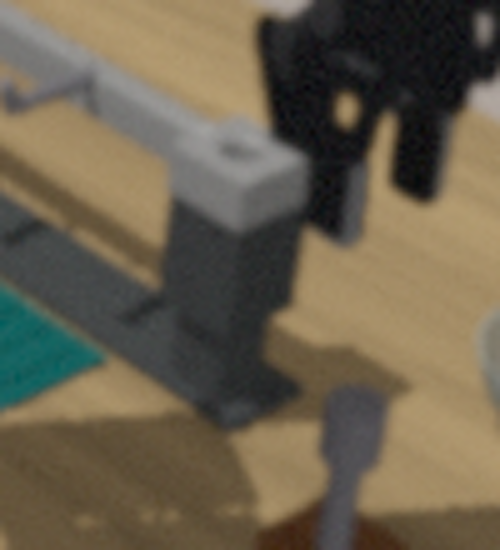

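send_rows:
  steps:
    - {"tx":-0.5,"ty":0.8,"tz":1.0,"turn":0,"jaw":6}
    - {"tx":0,"ty":0,"tz":2.0,"turn":0,"jaw":6}
    - {"tx":0,"ty":0,"tz":1.5,"turn":0,"jaw":6}
    - {"tx":0,"ty":0,"tz":1.0,"turn":0,"jaw":6}
    - {"tx":0,"ty":0,"tz":0,"turn":0,"jaw":6}
    - {"tx":0,"ty":0,"tz":0,"turn":0,"jaw":6}
    - {"tx":0,"ty":0,"tz":0,"turn":0,"jaw":6}
    - {"tx":0,"ty":0,"tz":0,"turn":0,"jaw":6}
    - {"tx":0,"ty":0,"tz":0,"turn":0,"jaw":6}
    - {"tx":0,"ty":0,"tz":0,"turn":0,"jaw":6}

```text
time: 15.5
position: [0.5613, -0.2702, 0.1355]
tcp_rot: [0.713, 0.701, 0.003, 0.013]
contact_force: [0.5, 0.4, -0.3]
opening: 0.0602
```

```bash
python3 - <<'E'
from h import *
go(.555,-.2725,.082,-1.9)
p,d=snap("side","s5");crop(p[:,:,::-1],390,230,490,340,"s5c",5)
print(onz("top",(388.0,190.1),.132))
E
```

```text
t15.50 pos [ 0.5613 -0.2702  0.1355] jawyaw -0.9 q6 1.03 open 0.0602 F [ 0.5  0.4 -0.3]
shift cm (tx ty tz before turn) [-0.17 -0.75  5.34] turn 0.1  (turn alt -17.90)
[[ 0.63023574 -0.14346815  0.132     ]]
```

View pics/s5c.png

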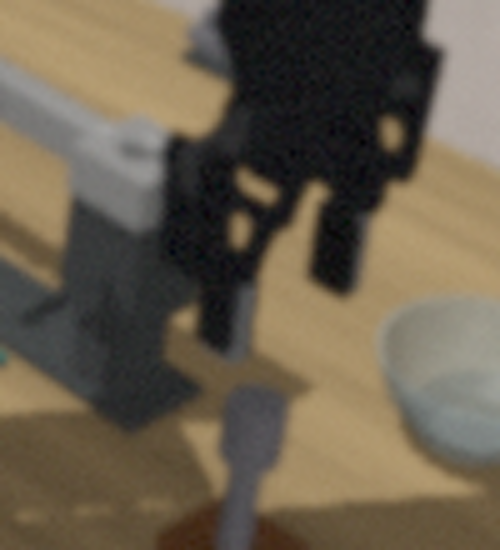

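```bash
cat >> h.py <<'E'
def tilt():
    o=robot.observe();z=R.from_quat(o["tcp_rot"]).apply([0,0,1]);print("tilt zx %.4f zy %.4f"%(z[0],z[1]),"pos",o["position"].round(4),"q",o["q"].round(3))
E
python3 -c "
from h import *
tilt()"
```

```text
tilt zx 0.0227 zy -0.0133 pos [ 0.5613 -0.2703  0.1355] q [-5.530e-01  3.190e-01 -1.790e-01  1.046e+00  1.000e-03  1.035e+00]
```

send_rows:
  steps:
    - {"tx":0,"ty":0,"tz":-5,"turn":0,"jaw":6}
    - {"tx":0,"ty":0,"tz":0,"turn":0,"jaw":6}
    - {"tx":0,"ty":0,"tz":0,"turn":0,"jaw":6}
    - {"tx":0,"ty":0,"tz":0,"turn":0,"jaw":6}
    - {"tx":0,"ty":0,"tz":0,"turn":0,"jaw":6}
    - {"tx":0,"ty":0,"tz":0,"turn":0,"jaw":6}
    - {"tx":0,"ty":0,"tz":0,"turn":0,"jaw":6}
    - {"tx":0,"ty":0,"tz":0,"turn":0,"jaw":6}
    - {"tx":0,"ty":0,"tz":0,"turn":0,"jaw":6}
    - {"tx":0,"ty":0,"tz":0,"turn":0,"jaw":6}

```text
time: 16.8
position: [0.5582, -0.2685, 0.1829]
tcp_rot: [0.713, 0.701, 0.003, 0.01]
contact_force: [0.9, 0.0, 0.1]
opening: 0.0602
```

```bash

python3 -c "
from h import *
tilt()"
```

```text
tilt zx 0.0173 zy -0.0100 pos [ 0.5582 -0.2685  0.1829] q [-5.530e-01  2.810e-01 -1.240e-01  1.145e+00  1.000e-03  1.035e+00]
```

send_rows:
  steps:
    - {"tx":0,"ty":0,"tz":-6,"turn":0,"jaw":6}
    - {"tx":0,"ty":0,"tz":-6,"turn":0,"jaw":6}
    - {"tx":0,"ty":0,"tz":0,"turn":0,"jaw":6}
    - {"tx":0,"ty":0,"tz":2,"turn":0,"jaw":6}
    - {"tx":0,"ty":0,"tz":2,"turn":0,"jaw":6}
    - {"tx":0,"ty":0,"tz":2,"turn":0,"jaw":6}
    - {"tx":0,"ty":0,"tz":2,"turn":0,"jaw":6}
    - {"tx":0,"ty":0,"tz":2,"turn":0,"jaw":6}
    - {"tx":0,"ty":0,"tz":2,"turn":0,"jaw":6}
    - {"tx":0,"ty":0,"tz":0,"turn":0,"jaw":6}

```text
time: 18.05
position: [0.5549, -0.2666, 0.177]
tcp_rot: [0.713, 0.701, 0.002, 0.006]
contact_force: [-0.4, -0.2, -0.1]
opening: 0.06
```

```bash

python3 -c "
from h import *
tilt()
go(.555,-.2725,.082,-1.9)"
```

```text
tilt zx 0.0109 zy -0.0061 pos [ 0.5549 -0.2666  0.177 ] q [-5.530e-01  2.840e-01 -1.340e-01  1.141e+00  1.000e-03  1.035e+00]
t18.05 pos [ 0.5549 -0.2666  0.177 ] jawyaw -1.0 q6 1.03 open 0.0600 F [-0.4 -0.2 -0.1]
shift cm (tx ty tz before turn) [-0.53 -0.09  9.5 ] turn 0.09  (turn alt -17.91)
```

send_rows:
  steps:
    - {"tx":-0.5,"ty":0,"tz":-6,"turn":0,"jaw":6}
    - {"tx":0,"ty":0,"tz":-6,"turn":0,"jaw":6}
    - {"tx":0,"ty":0,"tz":0,"turn":0,"jaw":6}
    - {"tx":0,"ty":0,"tz":2,"turn":0,"jaw":6}
    - {"tx":0,"ty":0,"tz":2,"turn":0,"jaw":6}
    - {"tx":0,"ty":0,"tz":2,"turn":0,"jaw":6}
    - {"tx":0,"ty":0,"tz":2,"turn":0,"jaw":6}
    - {"tx":0,"ty":0,"tz":2,"turn":0,"jaw":6}
    - {"tx":0,"ty":0,"tz":2,"turn":0,"jaw":6}
    - {"tx":0,"ty":0,"tz":2,"turn":0,"jaw":6}

```text
time: 19.3
position: [0.5552, -0.2718, 0.158]
tcp_rot: [0.713, 0.701, 0.002, 0.008]
contact_force: [-0.3, 0.3, -0.9]
opening: 0.0598
```

```bash

python3 -c "
from h import *
tilt()
go(.555,-.2725,.082,-1.9)"
```

```text
tilt zx 0.0140 zy -0.0080 pos [ 0.5552 -0.2718  0.158 ] q [-5.600e-01  2.990e-01 -1.550e-01  1.100e+00  1.000e-03  1.027e+00]
t19.30 pos [ 0.5552 -0.2718  0.158 ] jawyaw -1.0 q6 1.03 open 0.0598 F [-0.3  0.3 -0.9]
shift cm (tx ty tz before turn) [-0.01 -0.12  7.6 ] turn 0.09  (turn alt -17.91)
```

send_rows:
  steps:
    - {"tx":0,"ty":-0.1,"tz":1.6,"turn":0.1,"jaw":6}
    - {"tx":0,"ty":0,"tz":1.6,"turn":0,"jaw":6}
    - {"tx":0,"ty":0,"tz":1.6,"turn":0,"jaw":6}
    - {"tx":0,"ty":0,"tz":1.6,"turn":0,"jaw":6}
    - {"tx":0,"ty":0,"tz":0.7,"turn":0,"jaw":5}
    - {"tx":0,"ty":0,"tz":0,"turn":0,"jaw":5}
    - {"tx":0,"ty":0,"tz":0,"turn":0,"jaw":5}
    - {"tx":0,"ty":0,"tz":0,"turn":0,"jaw":5}
    - {"tx":0,"ty":0,"tz":0,"turn":0,"jaw":5}
    - {"tx":0,"ty":0,"tz":0,"turn":0,"jaw":5}

```text
time: 20.55
position: [0.5554, -0.2725, 0.0831]
tcp_rot: [0.719, 0.694, 0.002, 0.008]
contact_force: [-0.5, -0.4, 0.6]
opening: 0.0499
```

```bash

python3 -c "
from h import *
tilt()
go(.555,-.2725,.082,-1.9)"
```

```text
tilt zx 0.0147 zy -0.0085 pos [ 0.5554 -0.2725  0.0831] q [-5.610e-01  3.660e-01 -2.350e-01  9.530e-01  1.000e-03  1.045e+00]
t20.55 pos [ 0.5554 -0.2725  0.0831] jawyaw -2.0 q6 1.05 open 0.0499 F [-0.5 -0.4  0.6]
shift cm (tx ty tz before turn) [-0.   -0.04  0.11] turn -0.01  (turn alt 17.99)
```

send_rows:
  steps:
    - {"tx":0,"ty":0,"tz":0.1,"turn":0,"jaw":2}
    - {"tx":0,"ty":0,"tz":0,"turn":0,"jaw":2}
    - {"tx":0,"ty":0,"tz":0,"turn":0,"jaw":2}
    - {"tx":0,"ty":0,"tz":0,"turn":0,"jaw":2}
    - {"tx":0,"ty":0,"tz":0,"turn":0,"jaw":2}
    - {"tx":0,"ty":0,"tz":-1,"turn":0,"jaw":2}
    - {"tx":0,"ty":0,"tz":-2,"turn":0,"jaw":2}
    - {"tx":0,"ty":0,"tz":-3,"turn":0,"jaw":2}
    - {"tx":0,"ty":0,"tz":-4,"turn":0,"jaw":2}
    - {"tx":0,"ty":0,"tz":0,"turn":0,"jaw":2}
  force: 70

```text
time: 21.8
position: [0.5532, -0.2711, 0.1856]
tcp_rot: [0.719, 0.694, 0.002, 0.007]
contact_force: [-0.4, -0.9, -0.8]
opening: 0.0243
```

```bash

python3 -c "
from h import *
tilt()
go(.6302,-.1435,.23,-1.9)
p,d=snap('side','s6');crop(p[:,:,::-1],390,200,490,310,'s6c',5)
p,d=snap('top','t6')
"
```

```text
tilt zx 0.0131 zy -0.0072 pos [ 0.5532 -0.2711  0.1856] q [-5.610e-01  2.770e-01 -1.240e-01  1.155e+00  1.000e-03  1.045e+00]
t21.80 pos [ 0.5532 -0.2711  0.1856] jawyaw -2.0 q6 1.05 open 0.0243 F [-0.4 -0.9 -0.8]
shift cm (tx ty tz before turn) [12.99  7.3  -4.43] turn -0.01  (turn alt 17.99)
```

View pics/s6c.png

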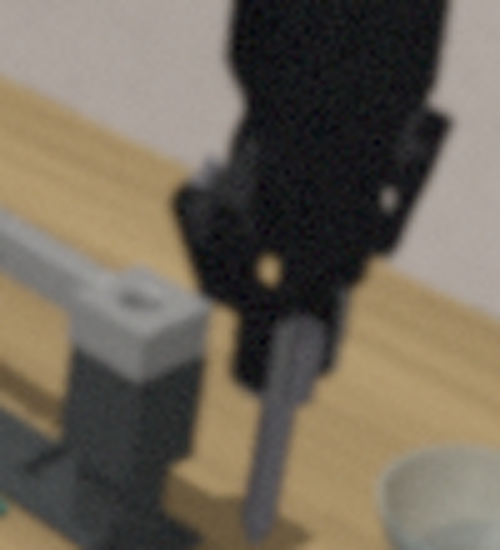

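View pics/t6.png

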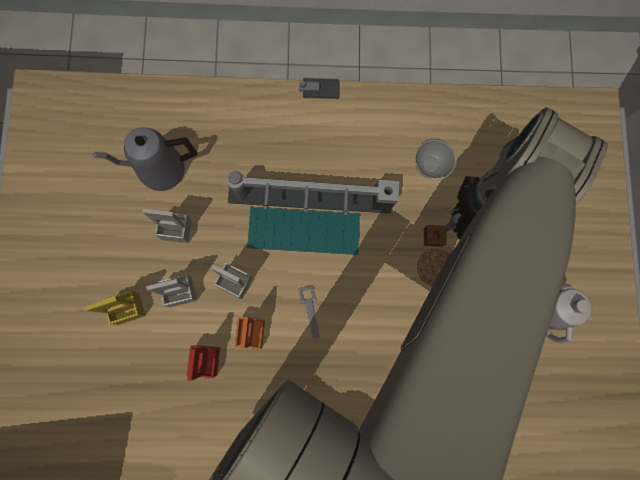

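```bash

python3 -c "
from h import *
o=robot.observe();z=R.from_quat(o['tcp_rot']).apply([0,0,1]);p=o['position']
for s in (-.02,-.0,.04,.074):
    a=proj('side',p+z*s)[0]; print(s,(p+z*s).round(4),((a-[390,200]+.5)*5-.5).round(1))
print('block hole',onz('top',(435.2,235.2),.036))
im=cv2.imread('pics/t6.png');crop(im,365,165,455,245,'t6c',8)
"
```

```text
-0.02 [ 0.5505 -0.2695  0.2014] [284.6 346.9]
-0.0 [ 0.5506 -0.2695  0.1814] [277.3 391.7]
0.04 [ 0.5509 -0.2697  0.1414] [263.1 478.4]
0.074 [ 0.5511 -0.2698  0.1074] [251.3 549.2]
block hole [[ 0.55371847 -0.27042223  0.036     ]]
```

View pics/t6c.png

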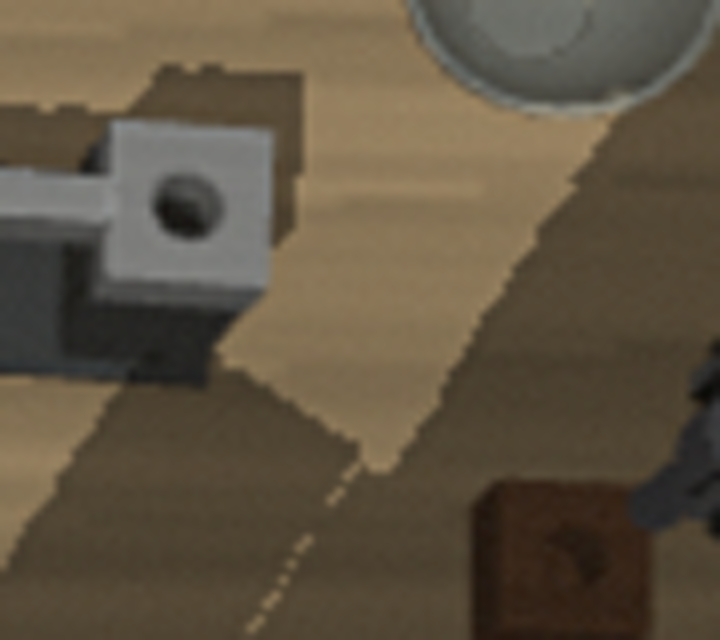

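```bash

python3 -c "
from h import *
print('block hole',onz('top',(436.4,233.7),.036),'eye',onz('top',(388.06,190.4),.132))
# block top corners crop (500,480),(652,484),(645,660?)
tilt();plan(.6302,-.1435,.24,-1.9,7)
"
```

```text
block hole [[ 0.55733572 -0.27329763  0.036     ]] eye [[ 0.62957075 -0.14359326  0.132     ]]
tilt zx 0.0066 zy -0.0032 pos [ 0.5506 -0.2695  0.1814] q [-5.610e-01  2.800e-01 -1.290e-01  1.154e+00  1.000e-03  1.045e+00]
t21.90 pos [ 0.5506 -0.2695  0.1814] jawyaw -2.0 q6 1.05 D mm [ 79.6 126.   58.6] turn tot -0.01
0 tx 1.84 ty 1.07 tz -0.84 turn -0.00
1 tx 1.84 ty 1.07 tz -0.84 turn -0.00
2 tx 1.84 ty 1.07 tz -0.84 turn -0.00
3 tx 1.84 ty 1.07 tz -0.84 turn -0.00
4 tx 1.84 ty 1.07 tz -0.84 turn -0.00
5 tx 1.84 ty 1.08 tz -0.84 turn -0.00
6 tx 1.84 ty 1.08 tz -0.84 turn -0.00
```

send_rows:
  steps:
    - {"tx":0,"ty":0,"tz":-3,"turn":0,"jaw":2}
    - {"tx":0,"ty":0,"tz":-3,"turn":0,"jaw":2}
    - {"tx":1.8,"ty":1.1,"tz":0,"turn":0,"jaw":2}
    - {"tx":1.8,"ty":1.1,"tz":0,"turn":0,"jaw":2}
    - {"tx":1.8,"ty":1.1,"tz":0,"turn":0,"jaw":2}
    - {"tx":1.8,"ty":1.1,"tz":0,"turn":0,"jaw":2}
    - {"tx":1.8,"ty":1.1,"tz":0,"turn":0,"jaw":2}
    - {"tx":1.8,"ty":1.1,"tz":0,"turn":0,"jaw":2}
    - {"tx":1.5,"ty":0.8,"tz":0,"turn":0,"jaw":2}
    - {"tx":0,"ty":0,"tz":0,"turn":0,"jaw":2}

```text
time: 23.15
position: [0.6281, -0.1349, 0.2289]
tcp_rot: [0.719, 0.695, -0.002, -0.008]
contact_force: [-0.2, -0.7, -0.9]
opening: 0.0234
```

```bash

python3 -c "
from h import *
tilt()
p,d=snap('side','s7');crop(p[:,:,::-1],370,180,470,300,'s7c',5)
tilt()
go(.630,-.1436,.215,-1.9)
"
```

```text
tilt zx -0.0130 zy 0.0087 pos [ 0.6281 -0.1349  0.2289] q [-0.314  0.319  0.025  1.292  0.004  1.289]
tilt zx -0.0132 zy 0.0086 pos [ 0.6278 -0.1355  0.229 ] q [-0.315  0.318  0.025  1.292  0.004  1.289]
t23.20 pos [ 0.6278 -0.1355  0.229 ] jawyaw -1.9 q6 1.29 open 0.0236 F [-0.3  0.3 -1.2]
shift cm (tx ty tz before turn) [-0.81  0.26  1.39] turn -0.0  (turn alt 18.00)
```

View pics/s7c.png

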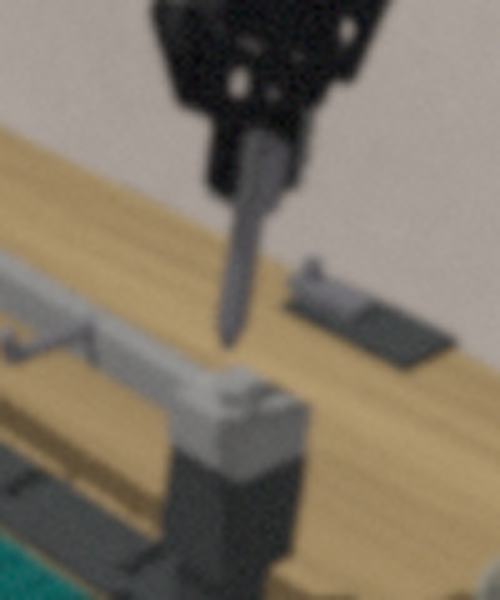

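send_rows:
  steps:
    - {"tx":-0.8,"ty":0.3,"tz":0,"turn":0,"jaw":2}
    - {"tx":0,"ty":0,"tz":0.4,"turn":0,"jaw":2}
    - {"tx":0,"ty":0,"tz":0.3,"turn":0,"jaw":2}
    - {"tx":0,"ty":0,"tz":0.3,"turn":0,"jaw":2}
    - {"tx":0,"ty":0,"tz":0.2,"turn":0,"jaw":2}
    - {"tx":0,"ty":0,"tz":0,"turn":0,"jaw":2}
    - {"tx":0,"ty":0,"tz":0,"turn":0,"jaw":2}
    - {"tx":0,"ty":0,"tz":0,"turn":0,"jaw":2}
    - {"tx":0,"ty":0,"tz":0,"turn":0,"jaw":2}
    - {"tx":0,"ty":0,"tz":0,"turn":0,"jaw":2}

```text
time: 24.45
position: [0.6295, -0.1465, 0.2163]
tcp_rot: [0.72, 0.694, -0.002, -0.007]
contact_force: [-0.0, 0.8, -1.3]
opening: 0.0241
```

```bash

python3 -c "
from h import *
p,d=snap('side','s8');crop(p[:,:,::-1],370,180,470,300,'s8c',5)
tilt()
go(.630,-.1436,.215,-1.9)
o=robot.observe();z=R.from_quat(o['tcp_rot']).apply([0,0,1]);p=o['position']
print((p+.074*z).round(4))
for s in (0,.074,): print(((proj('side',p+z*s)[0]-[370,180]+.5)*5-.5).round(1))
print(((proj('side',[.630,-.1436,.132])[0]-[370,180]+.5)*5-.5).round(1))
"
```

```text
tilt zx -0.0134 zy 0.0077 pos [ 0.6295 -0.1465  0.2164] q [-0.33   0.332  0.016  1.271  0.003  1.278]
t24.50 pos [ 0.6295 -0.1465  0.2164] jawyaw -2.1 q6 1.28 open 0.0238 F [ 0.2  0.4 -1.2]
shift cm (tx ty tz before turn) [0.29 0.04 0.14] turn -0.02  (turn alt 17.98)
[ 0.6285 -0.1459  0.1424]
[275.6 230.9]
[252.9 382.3]
[248.4 399.4]
```

View pics/s8c.png

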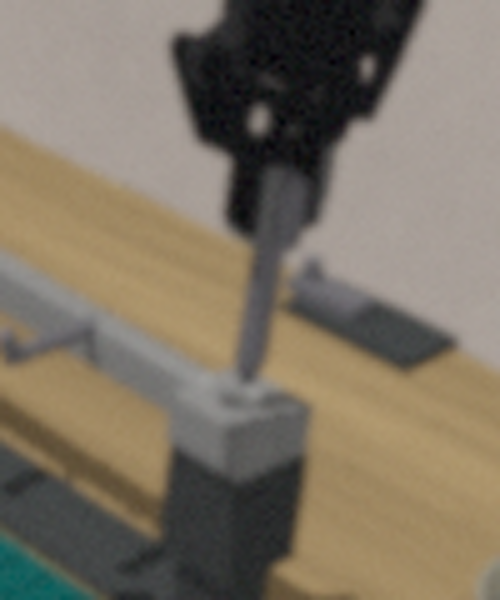

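send_rows:
  steps:
    - {"tx":0.3,"ty":0,"tz":0,"turn":0,"jaw":2}
    - {"tx":0,"ty":0,"tz":0.4,"turn":0,"jaw":2}
    - {"tx":0,"ty":0,"tz":0.3,"turn":0,"jaw":2}
    - {"tx":0,"ty":0,"tz":0.3,"turn":0,"jaw":2}
    - {"tx":0,"ty":0,"tz":0.3,"turn":0,"jaw":2}
    - {"tx":0,"ty":0,"tz":0.3,"turn":0,"jaw":2}
    - {"tx":0,"ty":0,"tz":0.2,"turn":0,"jaw":2}
    - {"tx":0,"ty":0,"tz":0,"turn":0,"jaw":2}
    - {"tx":0,"ty":0,"tz":0,"turn":0,"jaw":2}
    - {"tx":0,"ty":0,"tz":0,"turn":0,"jaw":2}

```text
time: 25.75
position: [0.6292, -0.1431, 0.1969]
tcp_rot: [0.72, 0.694, -0.002, -0.008]
contact_force: [-0.2, 0.4, -1.1]
opening: 0.0239
```

```bash

python3 -c "
from h import *
p,d=snap('side','s9');crop(p[:,:,::-1],370,180,470,300,'s9c',5)
tilt()
go(.630,-.1436,.215,-1.9)
o=robot.observe();z=R.from_quat(o['tcp_rot']).apply([0,0,1]);p=o['position']
print((p+.074*z).round(4))
"
```

```text
tilt zx -0.0137 zy 0.0078 pos [ 0.6292 -0.1431  0.1969] q [-0.325  0.341 -0.013  1.233  0.003  1.282]
t25.80 pos [ 0.6292 -0.1431  0.1969] jawyaw -2.1 q6 1.28 open 0.0239 F [ 0.3  0.6 -1.2]
shift cm (tx ty tz before turn) [-0.03  0.05 -1.81] turn -0.02  (turn alt 17.98)
[ 0.6282 -0.1426  0.1229]
```

View pics/s9c.png

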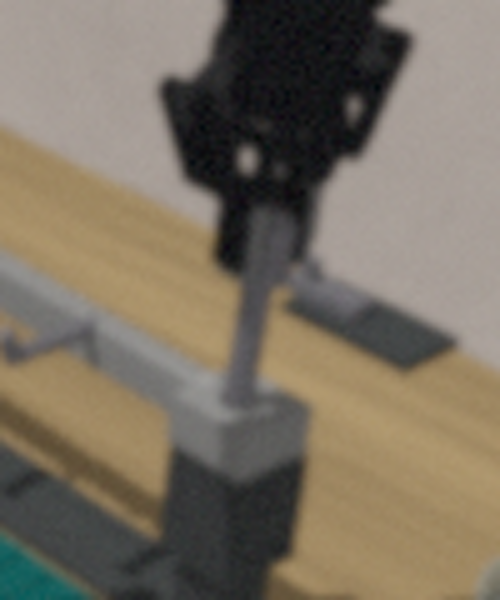

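The pin point has gone into the eye with no contact force. I'll keep lowering.

send_rows:
  steps:
    - {"tx":0,"ty":0.1,"tz":0.3,"turn":0,"jaw":2}
    - {"tx":0,"ty":0,"tz":0.4,"turn":0,"jaw":2}
    - {"tx":0,"ty":0,"tz":0.4,"turn":0,"jaw":2}
    - {"tx":0,"ty":0,"tz":0.4,"turn":0,"jaw":2}
    - {"tx":0,"ty":0,"tz":0.4,"turn":0,"jaw":2}
    - {"tx":0,"ty":0,"tz":0.4,"turn":0,"jaw":2}
    - {"tx":0,"ty":0,"tz":0.2,"turn":0,"jaw":2}
    - {"tx":0,"ty":0,"tz":0,"turn":0,"jaw":2}
    - {"tx":0,"ty":0,"tz":0,"turn":0,"jaw":2}
    - {"tx":0,"ty":0,"tz":0,"turn":0,"jaw":2}

```text
time: 27.05
position: [0.6303, -0.143, 0.1702]
tcp_rot: [0.72, 0.694, -0.002, -0.007]
contact_force: [-0.3, 0.2, -1.6]
opening: 0.024
```

```bash

python3 -c "
from h import *
tilt()
o=robot.observe();z=R.from_quat(o['tcp_rot']).apply([0,0,1]);p=o['position']
print((p+.074*z).round(4),o['contact_force'],o['torque'])
"
```

```text
tilt zx -0.0130 zy 0.0076 pos [ 0.6303 -0.143   0.1702] q [-0.325  0.359 -0.045  1.181  0.003  1.283]
[ 0.6293 -0.1425  0.0962] [-0.25966932  0.18267466 -1.64825978] [-0.06013694 -0.07959563  0.05461783]
```

send_rows:
  steps:
    - {"tx":0,"ty":0,"tz":0.4,"turn":0,"jaw":2}
    - {"tx":0,"ty":0,"tz":0.4,"turn":0,"jaw":2}
    - {"tx":0,"ty":0,"tz":0.4,"turn":0,"jaw":2}
    - {"tx":0,"ty":0,"tz":0.4,"turn":0,"jaw":2}
    - {"tx":0,"ty":0,"tz":0.4,"turn":0,"jaw":2}
    - {"tx":0,"ty":0,"tz":0.4,"turn":0,"jaw":2}
    - {"tx":0,"ty":0,"tz":0.4,"turn":0,"jaw":2}
    - {"tx":0,"ty":0,"tz":0.2,"turn":0,"jaw":2}
    - {"tx":0,"ty":0,"tz":0,"turn":0,"jaw":2}
    - {"tx":0,"ty":0,"tz":0,"turn":0,"jaw":2}

```text
time: 28.3
position: [0.6312, -0.1433, 0.1386]
tcp_rot: [0.72, 0.694, -0.001, -0.006]
contact_force: [0.5, -0.2, -0.7]
opening: 0.0238
```

```bash

python3 -c "
from h import *
tilt()
o=robot.observe();z=R.from_quat(o['tcp_rot']).apply([0,0,1]);p=o['position']
print((p+.074*z).round(4),o['contact_force'],o['torque'])
"
```

```text
tilt zx -0.0103 zy 0.0067 pos [ 0.6312 -0.1433  0.1386] q [-0.324  0.381 -0.083  1.118  0.003  1.283]
[ 0.6304 -0.1428  0.0646] [ 0.5010538  -0.16681822 -0.7220122 ] [-0.11221719 -0.30560397  0.02748963]
```

Nearly home, so I'll press the last few millimetres.

send_rows:
  steps:
    - {"tx":0,"ty":0,"tz":0.2,"turn":0,"jaw":2}
    - {"tx":0,"ty":0,"tz":0.2,"turn":0,"jaw":2}
    - {"tx":0,"ty":0,"tz":0.1,"turn":0,"jaw":2}
    - {"tx":0,"ty":0,"tz":0.1,"turn":0,"jaw":2}
    - {"tx":0,"ty":0,"tz":0.1,"turn":0,"jaw":2}
    - {"tx":0,"ty":0,"tz":0,"turn":0,"jaw":2}
    - {"tx":0,"ty":0,"tz":0,"turn":0,"jaw":4}
    - {"tx":0,"ty":0,"tz":0,"turn":0,"jaw":4}
    - {"tx":0,"ty":0,"tz":0,"turn":0,"jaw":5}
    - {"tx":0,"ty":0,"tz":0,"turn":0,"jaw":5}

```text
time: 29.55
position: [0.6317, -0.1429, 0.1343]
tcp_rot: [0.72, 0.694, -0.0, -0.005]
contact_force: [0.4, -0.6, -1.2]
opening: 0.05
```

```bash

python3 -c "
from h import *
tilt()
o=robot.observe();print(o['contact_force'],o['opening'])
p,d=snap('side','s10');crop(p[:,:,::-1],370,200,470,310,'s10c',6)
"
```

```text
tilt zx -0.0080 zy 0.0069 pos [ 0.6317 -0.1429  0.1343] q [-0.324  0.384 -0.089  1.108  0.004  1.283]
[ 0.3892725  -0.60903622 -1.17889591] 0.05003823550646164
```

View pics/s10c.png

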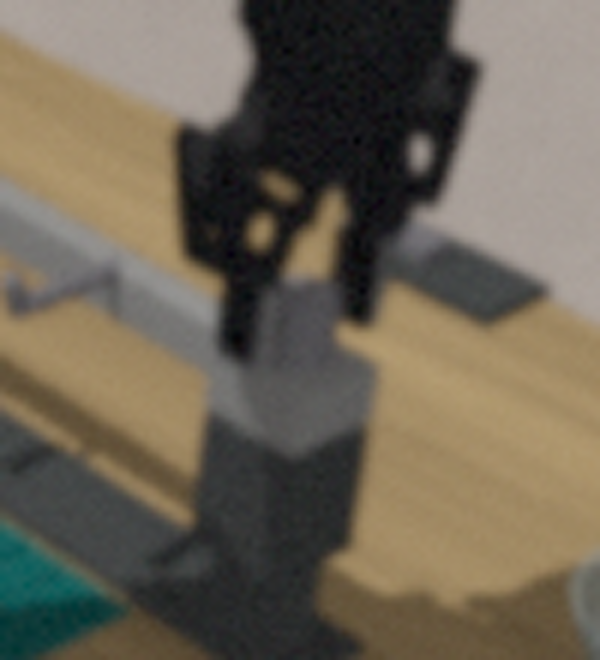

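send_rows:
  steps:
    - {"tx":0,"ty":0,"tz":-2,"turn":0,"jaw":5}
    - {"tx":0,"ty":0,"tz":-3,"turn":0,"jaw":5}
    - {"tx":0,"ty":0,"tz":0,"turn":0,"jaw":0}
    - {"tx":0,"ty":0,"tz":0,"turn":0,"jaw":0}
    - {"tx":0,"ty":0,"tz":0,"turn":0,"jaw":0}
    - {"tx":0,"ty":0,"tz":0,"turn":0,"jaw":0}
    - {"tx":0,"ty":0,"tz":0,"turn":0,"jaw":0}
    - {"tx":0,"ty":0,"tz":0,"turn":0,"jaw":0}
    - {"tx":0,"ty":0,"tz":0.6,"turn":0,"jaw":0}
    - {"tx":0,"ty":0,"tz":0.4,"turn":0,"jaw":0}

```text
time: 30.85
position: [0.6293, -0.1424, 0.17]
tcp_rot: [0.72, 0.694, -0.002, -0.009]
contact_force: [-0.2, 0.3, -0.8]
opening: 0.0001
```

```bash

python3 -c "
from h import *
go(.631,-.1435,.162)
"
```

```text
t30.85 pos [ 0.6293 -0.1424  0.17  ] jawyaw -2.1 q6 1.28 open 0.0001 F [-0.2  0.3 -0.8]
shift cm (tx ty tz before turn) [-0.11  0.19  0.79] turn 0.0  (turn alt 0.00)
```

send_rows:
  steps:
    - {"tx":-0.1,"ty":0.2,"tz":0.3,"turn":0,"jaw":0}
    - {"tx":0,"ty":0,"tz":0.3,"turn":0,"jaw":0}
    - {"tx":0,"ty":0,"tz":0.2,"turn":0,"jaw":0}
    - {"tx":0,"ty":0,"tz":0.2,"turn":0,"jaw":0}
    - {"tx":0,"ty":0,"tz":0.1,"turn":0,"jaw":0}
    - {"tx":0,"ty":0,"tz":0.1,"turn":0,"jaw":0}
    - {"tx":0,"ty":0,"tz":0.1,"turn":0,"jaw":0}
    - {"tx":0,"ty":0,"tz":0,"turn":0,"jaw":0}
    - {"tx":0,"ty":0,"tz":0,"turn":0,"jaw":0}
    - {"tx":0,"ty":0,"tz":0,"turn":0,"jaw":0}

```text
time: 32.1
position: [0.6323, -0.1437, 0.1603]
tcp_rot: [0.72, 0.694, -0.001, -0.007]
contact_force: [-1.2, -0.2, 2.5]
opening: 0.0004
```

send_rows:
  steps:
    - {"tx":0,"ty":0,"tz":-4,"turn":0,"jaw":0}
    - {"tx":0,"ty":0,"tz":-5,"turn":0,"jaw":3}
    - {"tx":0,"ty":0,"tz":-3,"turn":0,"jaw":3}
    - {"tx":-4,"ty":-4,"tz":0,"turn":0,"jaw":3}
    - {"tx":-4,"ty":-4,"tz":0,"turn":0,"jaw":3}
    - {"tx":-4,"ty":-4,"tz":0,"turn":0,"jaw":3}
    - {"tx":-3,"ty":-3,"tz":0,"turn":0,"jaw":3}
    - {"tx":0,"ty":0,"tz":0,"turn":0,"jaw":3}
    - {"tx":0,"ty":0,"tz":0,"turn":0,"jaw":3}
    - {"tx":0,"ty":0,"tz":0,"turn":0,"jaw":3}

```text
time: 33.35
position: [0.476, -0.2922, 0.279]
tcp_rot: [0.719, 0.695, -0.002, -0.008]
contact_force: [-0.5, -0.5, 0.9]
opening: 0.0299
```

```bash

python3 -c "
from h import *
tilt()
p,d=snap('top','t11');crop(p[:,:,::-1],220,160,410,260,'t11c',4);crop(p[:,:,::-1],130,190,270,310,'t11d',5)
np.save('P11.npy',cloud('top',d))
p,d=snap('side','s11')
"
```

```text
tilt zx -0.0144 zy 0.0092 pos [ 0.476  -0.2922  0.279 ] q [-0.666  0.149 -0.084  1.354 -0.002  0.939]
```

View pics/t11c.png

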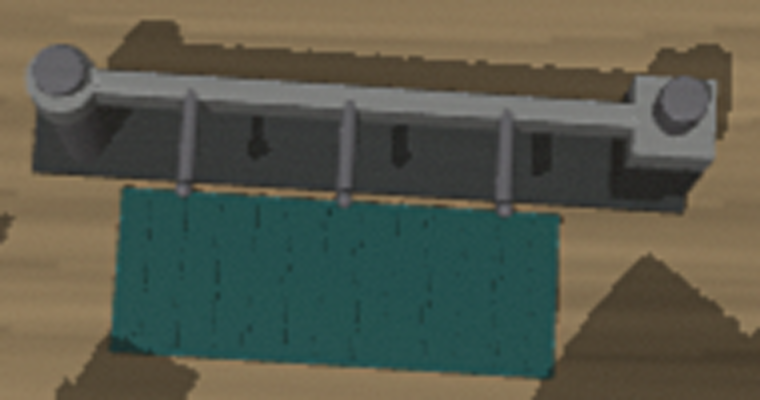

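View pics/t11d.png

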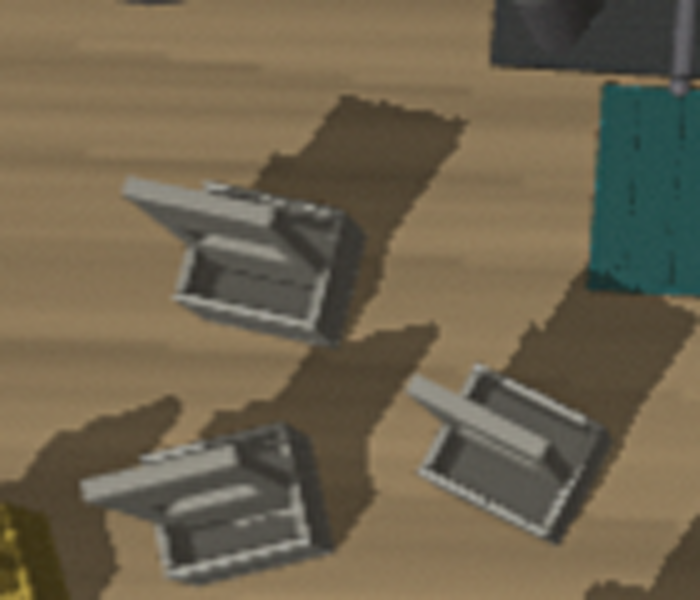

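View pics/s11.png

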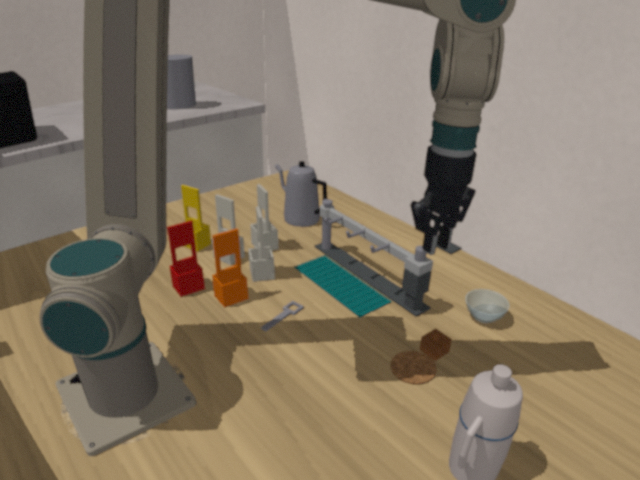

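```bash
cat > c.py <<'E'
from h import *
def px(c,s,u0,v0): return (np.array(c)+.5)/s-.5+[u0,v0]
def caddies(f):
    P=np.load(f)
    for nm,(a,b,c,d) in dict(A=(140,195,195,245),B=(140,270,200,310),C=(205,255,255,300)).items():
        Q=P[b:d,a:c];m=(Q[...,2]>.165)&(Q[...,2]<.19);S=Q[m]
        r=cv2.minAreaRect((S[:,:2]*1000).astype(np.float32))
        Sx=S[:,:2]-S[:,:2].mean(0);w,V=np.linalg.eigh(Sx.T@Sx)
        vv,uu=np.nonzero(m)
        print(nm,len(S),S.mean(0).round(4),"rect",np.round(r[0],1),np.round(r[1],1),"long",np.degrees(np.arctan2(V[1,1],V[0,1])).round(1),"px",uu.mean()+a,vv.mean()+b)
E
python3 - <<'E'
from c import *
caddies("P11.npy")
T=np.array([onz("top",px(c,4,220,160),.145)[0] for c in [(184,188),(345,200),(505,209)]])
B=np.array([onz("top",px(c,4,220,160),.133)[0] for c in [(190,95),(349,106),(507,112)]])
print(T.round(4),B.round(4))
# rail top edges mid line crop (100,83),(630,116) z=.132
L=np.array([onz("top",px(c,4,220,160),.132)[0] for c in [(100,82),(630,114.5)]]);print(L.round(4),np.degrees(np.arctan2(*(L[1]-L[0])[[1,0]])))
print("pinhead",onz("top",px((684,100),4,220,160),.160),"pivot",onz("top",px((59,68),4,220,160),.15))
# tray edges
Y=np.array([onz("top",px(c,4,220,160),.004)[0] for c in [(125,187),(560,213),(113,352),(552,378)]]);print(Y.round(4),np.degrees(np.arctan2(*(Y[1]-Y[0])[[1,0]])),np.degrees(np.arctan2(*(Y[3]-Y[2])[[1,0]])))
E
```

```text
A 151 [0.5213 0.306  0.1743] rect [522.  306.8] [62.6  8.5] long 79.5 px 169.78807947019868 230.2317880794702
B 156 [0.4126 0.3136 0.1742] rect [412.9 314.6] [ 8.9 61.7] long 104.6 px 162.19871794871796 284.12179487179486
C 136 [0.4374 0.1906 0.1752] rect [437.6 191.1] [60.6  8.3] long 64.6 px 225.5 273.0
[[ 0.5831  0.1174  0.145 ]
 [ 0.579   0.0327  0.145 ]
 [ 0.5764 -0.0516  0.145 ]] [[ 0.6375  0.1166  0.133 ]
 [ 0.6339  0.0314  0.133 ]
 [ 0.6329 -0.0536  0.133 ]]
[[ 0.6436  0.1649  0.132 ]
 [ 0.6337 -0.12    0.132 ]] -91.98322495423328
pinhead [[ 0.63393393 -0.14380943  0.16      ]] pivot [[0.64497358 0.184841   0.15      ]]
[[ 0.619   0.1606  0.004 ]
 [ 0.6102 -0.0991  0.004 ]
 [ 0.5193  0.1638  0.004 ]
 [ 0.5102 -0.0946  0.004 ]] -91.95107573660457 -92.01832053152889
```

```bash

python3 -c "
from h import *
plan(.4356,.1915,.24,-25.4,9)
P=np.load('P11.npy');print('basebar',np.nanmean(P[203:208,290:296,2]),np.nanmean(P[205:209,330:336,2]))
"
```

```text
t33.45 pos [ 0.4761 -0.2921  0.2791] jawyaw -1.9 q6 0.94 D mm [-40.5 483.6 -39.1] turn tot 2.35
0 tx 5.36 ty -0.63 tz 0.43 turn 0.26
1 tx 5.32 ty -0.87 tz 0.43 turn 0.26
2 tx 5.28 ty -1.11 tz 0.43 turn 0.26
3 tx 5.22 ty -1.35 tz 0.43 turn 0.26
4 tx 5.15 ty -1.59 tz 0.43 turn 0.26
5 tx 5.08 ty -1.82 tz 0.43 turn 0.26
6 tx 4.99 ty -2.05 tz 0.43 turn 0.26
7 tx 4.89 ty -2.28 tz 0.43 turn 0.26
8 tx 4.78 ty -2.50 tz 0.43 turn 0.26
basebar 0.006578045960518749 0.0091543144767992
```

send_rows:
  steps:
    - {"tx":5.4,"ty":-0.6,"tz":0.3,"turn":0.26,"jaw":4}
    - {"tx":5.3,"ty":-0.9,"tz":0.3,"turn":0.26,"jaw":4}
    - {"tx":5.3,"ty":-1.1,"tz":0.3,"turn":0.26,"jaw":4}
    - {"tx":5.2,"ty":-1.3,"tz":0.3,"turn":0.26,"jaw":4}
    - {"tx":5.1,"ty":-1.6,"tz":0.3,"turn":0.26,"jaw":4}
    - {"tx":5.1,"ty":-1.8,"tz":0.3,"turn":0.26,"jaw":4}
    - {"tx":5.0,"ty":-2.0,"tz":0.3,"turn":0.26,"jaw":4}
    - {"tx":4.9,"ty":-2.3,"tz":0.3,"turn":0.26,"jaw":4}
    - {"tx":4.8,"ty":-2.5,"tz":0.3,"turn":0.26,"jaw":4}
    - {"tx":0,"ty":0,"tz":0,"turn":0,"jaw":4}

```text
time: 34.7
position: [0.4398, 0.213, 0.2569]
tcp_rot: [0.845, 0.535, -0.0, -0.006]
contact_force: [0.3, -1.1, 0.1]
opening: 0.0402
```

```bash

python3 -c "
from h import *
tilt()
go(.4356,.1915,.144,-25.4)
"
```

```text
tilt zx -0.0064 zy 0.0099 pos [0.4398 0.213  0.2569] q [ 0.312  0.021 -0.271  1.281  0.011  2.325]
t34.70 pos [0.4398 0.213  0.2569] jawyaw -25.4 q6 2.33 open 0.0402 F [ 0.3 -1.1  0.1]
shift cm (tx ty tz before turn) [-2.19  0.65 11.27] turn 0.0  (turn alt -18.00)
```

send_rows:
  steps:
    - {"tx":-2.2,"ty":0.6,"tz":0,"turn":0,"jaw":4}
    - {"tx":0,"ty":0,"tz":1.5,"turn":0,"jaw":4}
    - {"tx":0,"ty":0,"tz":1.5,"turn":0,"jaw":4}
    - {"tx":0,"ty":0,"tz":1.5,"turn":0,"jaw":4}
    - {"tx":0,"ty":0,"tz":0.5,"turn":0,"jaw":4}
    - {"tx":0,"ty":0,"tz":0,"turn":0,"jaw":4}
    - {"tx":0,"ty":0,"tz":0,"turn":0,"jaw":4}
    - {"tx":0,"ty":0,"tz":0,"turn":0,"jaw":4}
    - {"tx":0,"ty":0,"tz":0,"turn":0,"jaw":4}
    - {"tx":0,"ty":0,"tz":0,"turn":0,"jaw":4}

```text
time: 35.95
position: [0.4363, 0.1918, 0.2036]
tcp_rot: [0.844, 0.536, 0.0, -0.006]
contact_force: [0.3, -0.1, -0.6]
opening: 0.0404
```

```bash

python3 -c "
from h import *
tilt()
go(.4356,.1915,.144,-25.4)
p,d=snap('side','s12');crop(p[:,:,::-1],190,130,320,290,'s12c',4)
"
```

```text
tilt zx -0.0055 zy 0.0097 pos [0.4363 0.1918 0.2036] q [ 0.272  0.031 -0.376  1.167  0.011  2.282]
t35.95 pos [0.4363 0.1918 0.2036] jawyaw -25.2 q6 2.28 open 0.0404 F [ 0.3 -0.1 -0.6]
shift cm (tx ty tz before turn) [-0.09  0.01  5.96] turn 0.02  (turn alt -17.98)
```

View pics/s12c.png

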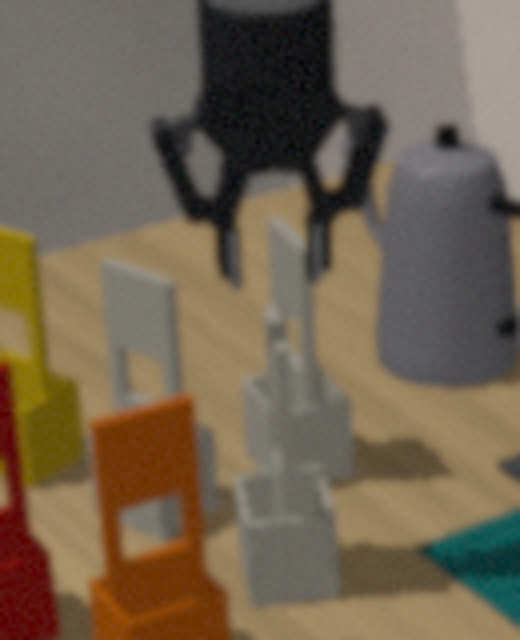

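The fingers are centred over the white caddy C, with its plate top at about (259,208) in the full frame. I'll go down and grip.

send_rows:
  steps:
    - {"tx":0,"ty":0,"tz":1.6,"turn":0,"jaw":4}
    - {"tx":0,"ty":0,"tz":1.6,"turn":0,"jaw":4}
    - {"tx":0,"ty":0,"tz":1.6,"turn":0,"jaw":4}
    - {"tx":0,"ty":0,"tz":1.0,"turn":0,"jaw":4}
    - {"tx":0,"ty":0,"tz":0.1,"turn":0,"jaw":4}
    - {"tx":0,"ty":0,"tz":0,"turn":0,"jaw":0.3}
    - {"tx":0,"ty":0,"tz":0,"turn":0,"jaw":0.3}
    - {"tx":0,"ty":0,"tz":0,"turn":0,"jaw":0.3}
    - {"tx":0,"ty":0,"tz":0,"turn":0,"jaw":0.3}
    - {"tx":0,"ty":0,"tz":0,"turn":0,"jaw":0.3}
  force: 60

```text
time: 37.25
position: [0.4349, 0.192, 0.1395]
tcp_rot: [0.844, 0.536, -0.001, -0.006]
contact_force: [0.1, 0.0, -1.7]
opening: 0.0077
```

```bash

python3 -c "
from h import *
tilt()
plan(.53,-.052,.20,-2,7)
"
```

```text
tilt zx -0.0072 zy 0.0089 pos [0.4349 0.192  0.1395] q [ 0.273  0.085 -0.463  1.027  0.011  2.283]
t37.25 pos [0.4349 0.192  0.1395] jawyaw -25.2 q6 2.28 D mm [  95.1 -244.    60.5] turn tot -2.32
0 tx -2.58 ty 2.71 tz -0.86 turn -0.33
1 tx -2.73 ty 2.56 tz -0.86 turn -0.33
2 tx -2.87 ty 2.40 tz -0.86 turn -0.33
3 tx -3.01 ty 2.23 tz -0.86 turn -0.33
4 tx -3.13 ty 2.05 tz -0.86 turn -0.33
5 tx -3.24 ty 1.87 tz -0.86 turn -0.33
6 tx -3.35 ty 1.68 tz -0.86 turn -0.33
```

send_rows:
  steps:
    - {"tx":0,"ty":0,"tz":-2,"turn":0,"jaw":0.3}
    - {"tx":0,"ty":0,"tz":-3,"turn":0,"jaw":0.3}
    - {"tx":-2.6,"ty":2.7,"tz":0,"turn":-0.3,"jaw":0.3}
    - {"tx":-2.7,"ty":2.6,"tz":0,"turn":-0.3,"jaw":0.3}
    - {"tx":-2.9,"ty":2.4,"tz":0,"turn":-0.3,"jaw":0.3}
    - {"tx":-3.0,"ty":2.2,"tz":0,"turn":-0.3,"jaw":0.3}
    - {"tx":-3.1,"ty":2.0,"tz":0,"turn":-0.3,"jaw":0.3}
    - {"tx":-3.2,"ty":1.9,"tz":0,"turn":-0.3,"jaw":0.3}
    - {"tx":-3.0,"ty":1.5,"tz":0,"turn":-0.3,"jaw":0.3}
    - {"tx":0,"ty":0,"tz":0,"turn":0,"jaw":0.3}

```text
time: 38.5
position: [0.5292, -0.0563, 0.1879]
tcp_rot: [0.727, 0.686, 0.001, -0.005]
contact_force: [-0.4, -0.1, -2.2]
opening: 0.0073
```

```bash

python3 -c "
from h import *
tilt()
go(.53,-.052,.1755,-2)
p,d=snap('side','s13');crop(p[:,:,::-1],290,170,430,320,'s13c',5)
"
```

```text
tilt zx -0.0060 zy 0.0091 pos [ 0.5292 -0.0563  0.1879] q [-0.232  0.146 -0.284  1.15   0.007  1.397]
t38.50 pos [ 0.5292 -0.0563  0.1879] jawyaw -3.3 q6 1.40 open 0.0073 F [-0.4 -0.1 -2.2]
shift cm (tx ty tz before turn) [0.42 0.06 1.25] turn -0.13  (turn alt 17.87)
```

View pics/s13c.png

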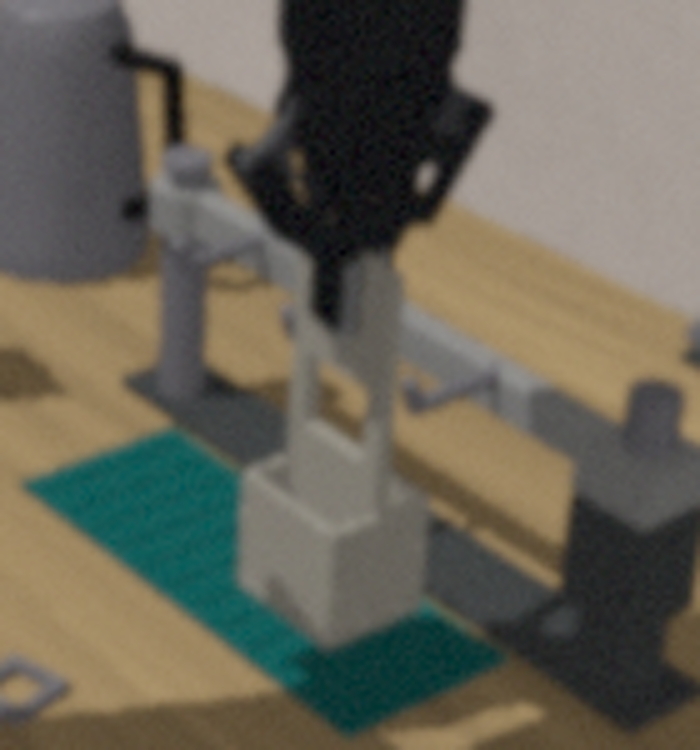

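The caddy is held in front of hook 2, with the hook tip at about (373,249) in the full frame. I'll trim the position, then move in.

send_rows:
  steps:
    - {"tx":0.4,"ty":0,"tz":0.5,"turn":-0.13,"jaw":0.3}
    - {"tx":0,"ty":0,"tz":0.5,"turn":0,"jaw":0.3}
    - {"tx":0,"ty":0,"tz":0.2,"turn":0,"jaw":0.3}
    - {"tx":0,"ty":0,"tz":0,"turn":0,"jaw":0.3}
    - {"tx":0,"ty":0.5,"tz":0,"turn":0,"jaw":0.3}
    - {"tx":0,"ty":0.5,"tz":0,"turn":0,"jaw":0.3}
    - {"tx":0,"ty":0.5,"tz":0,"turn":0,"jaw":0.3}
    - {"tx":0,"ty":0,"tz":0,"turn":0,"jaw":0.3}
    - {"tx":0,"ty":0,"tz":0,"turn":0,"jaw":0.3}
    - {"tx":0,"ty":0,"tz":0,"turn":0,"jaw":0.3}

```text
time: 39.8
position: [0.5434, -0.0481, 0.1746]
tcp_rot: [0.718, 0.696, 0.001, -0.007]
contact_force: [0.8, 0.5, -2.0]
opening: 0.007
```

```bash

python3 -c "
from h import *
tilt()
go(.603,-.052,.1755,-2)
"
```

```text
tilt zx -0.0085 zy 0.0111 pos [ 0.5434 -0.0481  0.1746] q [-0.212  0.18  -0.271  1.13   0.009  1.389]
t39.80 pos [ 0.5434 -0.0481  0.1746] jawyaw -1.7 q6 1.39 open 0.0070 F [ 0.8  0.5 -2. ]
shift cm (tx ty tz before turn) [-0.21  5.97 -0.15] turn 0.03  (turn alt -17.97)
```

send_rows:
  steps:
    - {"tx":-0.2,"ty":0.8,"tz":-0.1,"turn":0,"jaw":0.3}
    - {"tx":0,"ty":0.8,"tz":0,"turn":0,"jaw":0.3}
    - {"tx":0,"ty":0.8,"tz":0,"turn":0,"jaw":0.3}
    - {"tx":0,"ty":0.8,"tz":0,"turn":0,"jaw":0.3}
    - {"tx":0,"ty":0.8,"tz":0,"turn":0,"jaw":0.3}
    - {"tx":0,"ty":0.8,"tz":0,"turn":0,"jaw":0.3}
    - {"tx":0,"ty":0.8,"tz":0,"turn":0,"jaw":0.3}
    - {"tx":0,"ty":0.3,"tz":0,"turn":0,"jaw":0.3}
    - {"tx":0,"ty":0,"tz":0,"turn":0,"jaw":0.3}
    - {"tx":0,"ty":0,"tz":0,"turn":0,"jaw":0.3}

```text
time: 41.05
position: [0.6068, -0.0521, 0.1747]
tcp_rot: [0.718, 0.697, 0.001, -0.007]
contact_force: [0.3, 0.6, -2.5]
opening: 0.0075
```

```bash

python3 -c "
from h import *
tilt()
go(.603,-.052,.1545,-2)
p,d=snap('side','s14');crop(p[:,:,::-1],310,170,450,320,'s14c',5)
"
```

```text
tilt zx -0.0087 zy 0.0112 pos [ 0.6068 -0.0521  0.1747] q [-0.196  0.289 -0.132  1.161  0.009  1.404]
t41.05 pos [ 0.6068 -0.0521  0.1747] jawyaw -1.7 q6 1.40 open 0.0075 F [ 0.3  0.6 -2.5]
shift cm (tx ty tz before turn) [-0.02 -0.37  2.03] turn 0.03  (turn alt -17.97)
```

View pics/s14c.png

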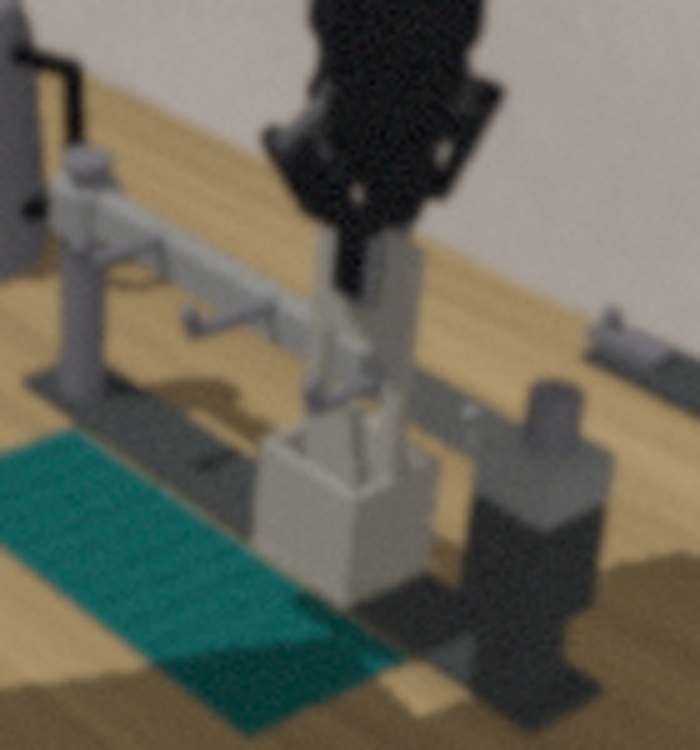

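The hook goes through the slot, with its tip on the near side of the plate at about (373,248). I'll lower it onto the hook.

send_rows:
  steps:
    - {"tx":0,"ty":-0.3,"tz":0.3,"turn":0,"jaw":0.3}
    - {"tx":0,"ty":0,"tz":0.4,"turn":0,"jaw":0.3}
    - {"tx":0,"ty":0,"tz":0.4,"turn":0,"jaw":0.3}
    - {"tx":0,"ty":0,"tz":0.4,"turn":0,"jaw":0.3}
    - {"tx":0,"ty":0,"tz":0.3,"turn":0,"jaw":0.3}
    - {"tx":0,"ty":0,"tz":0.1,"turn":0,"jaw":0.3}
    - {"tx":0,"ty":0,"tz":0,"turn":0,"jaw":0.3}
    - {"tx":0,"ty":0,"tz":0,"turn":0,"jaw":0.3}
    - {"tx":0,"ty":0,"tz":0,"turn":0,"jaw":0.3}
    - {"tx":0,"ty":0,"tz":0,"turn":0,"jaw":0.3}

```text
time: 42.35
position: [0.6029, -0.0518, 0.1545]
tcp_rot: [0.718, 0.696, 0.001, -0.007]
contact_force: [0.3, -0.4, -1.5]
opening: 0.0071
```

send_rows:
  steps:
    - {"tx":0,"ty":0,"tz":0.1,"turn":0,"jaw":0.3}
    - {"tx":0,"ty":0,"tz":0.1,"turn":0,"jaw":0.3}
    - {"tx":0,"ty":0,"tz":0,"turn":0,"jaw":1.2}
    - {"tx":0,"ty":0,"tz":0,"turn":0,"jaw":1.5}
    - {"tx":0,"ty":0,"tz":0,"turn":0,"jaw":2}
    - {"tx":0,"ty":0,"tz":0,"turn":0,"jaw":3}
    - {"tx":0,"ty":0,"tz":0,"turn":0,"jaw":4}
    - {"tx":0,"ty":0,"tz":-1,"turn":0,"jaw":4}
    - {"tx":0,"ty":0,"tz":-2,"turn":0,"jaw":4}
    - {"tx":0,"ty":0,"tz":-3,"turn":0,"jaw":4}

```text
time: 43.6
position: [0.6022, -0.0522, 0.2134]
tcp_rot: [0.718, 0.696, -0.0, -0.009]
contact_force: [0.0, -0.3, -0.5]
opening: 0.04
```

```bash

python3 -c "
from h import *
tilt()
p,d=snap('side','s15');crop(p[:,:,::-1],310,170,450,320,'s15c',5)
plan(.4109,.3144,.25,14.6,9)
"
```

```text
tilt zx -0.0122 zy 0.0119 pos [ 0.6022 -0.0522  0.2134] q [-0.198  0.259 -0.087  1.239  0.009  1.403]
t43.65 pos [ 0.6052 -0.0528  0.2188] jawyaw -1.7 q6 1.40 D mm [-194.3  367.2   31.2] turn tot -1.63
0 tx 4.01 ty -2.28 tz -0.35 turn -0.18
1 tx 4.08 ty -2.15 tz -0.35 turn -0.18
2 tx 4.15 ty -2.02 tz -0.35 turn -0.18
3 tx 4.21 ty -1.89 tz -0.35 turn -0.18
4 tx 4.27 ty -1.75 tz -0.35 turn -0.18
5 tx 4.32 ty -1.62 tz -0.35 turn -0.18
6 tx 4.37 ty -1.48 tz -0.35 turn -0.18
7 tx 4.42 ty -1.34 tz -0.35 turn -0.18
8 tx 4.46 ty -1.20 tz -0.35 turn -0.18
```

View pics/s15c.png

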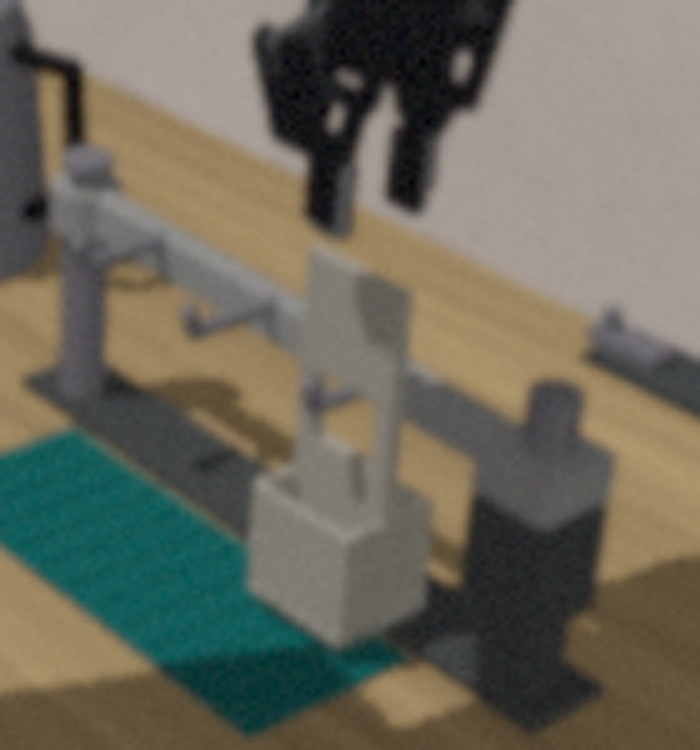

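send_rows:
  steps:
    - {"tx":4.0,"ty":-2.3,"tz":-0.3,"turn":-0.18,"jaw":4}
    - {"tx":4.1,"ty":-2.1,"tz":-0.3,"turn":-0.18,"jaw":4}
    - {"tx":4.1,"ty":-2.0,"tz":-0.3,"turn":-0.18,"jaw":4}
    - {"tx":4.2,"ty":-1.9,"tz":-0.3,"turn":-0.18,"jaw":4}
    - {"tx":4.3,"ty":-1.8,"tz":-0.3,"turn":-0.18,"jaw":4}
    - {"tx":4.3,"ty":-1.6,"tz":-0.3,"turn":-0.18,"jaw":4}
    - {"tx":4.4,"ty":-1.5,"tz":-0.3,"turn":-0.18,"jaw":4}
    - {"tx":4.4,"ty":-1.3,"tz":-0.3,"turn":-0.18,"jaw":4}
    - {"tx":3.5,"ty":-1.0,"tz":0,"turn":-0.18,"jaw":4}
    - {"tx":0,"ty":0,"tz":0,"turn":0,"jaw":4}

```text
time: 44.9
position: [0.4148, 0.3153, 0.2563]
tcp_rot: [0.609, 0.793, 0.011, 0.002]
contact_force: [0.5, -0.7, -0.4]
opening: 0.0399
```

```bash

python3 -c "
from h import *
tilt()
go(.4109,.3152,.20,14.6)
p,d=snap('top','t16');np.save('P16.npy',cloud('top',d))
from c import *
caddies('P16.npy')
p,d=snap('side','s16');crop(p[:,:,::-1],170,130,310,280,'s16c',4)
go(.4109,.3152,.20,14.6)
"
```

```text
tilt zx 0.0160 zy 0.0142 pos [0.4148 0.3153 0.2563] q [ 0.523  0.064 -0.228  1.258  0.004  1.834]
t44.90 pos [0.4148 0.3153 0.2563] jawyaw 14.9 q6 1.83 open 0.0399 F [ 0.5 -0.7 -0.4]
shift cm (tx ty tz before turn) [ 0.04 -0.48  5.62] turn 0.03  (turn alt -17.97)
A 148 [0.5215 0.3063 0.1743] rect [522.2 307.2] [62.9  8.6] long 79.4 px 169.6418918918919 230.14864864864865
B 111 [0.415  0.3052 0.174 ] rect [414.9 307.3] [ 9.1 46.3] long 103.2 px 166.61261261261262 283.01801801801804
C 0 [nan nan nan] rect [0. 0.] [0. 0.] long 90.0 px nan nan
t45.00 pos [0.4158 0.3137 0.2562] jawyaw 14.7 q6 1.83 open 0.0399 F [-0.3 -1.1  0.7]
shift cm (tx ty tz before turn) [ 0.22 -0.55  5.61] turn 0.01  (turn alt -17.99)c.py:8: RuntimeWarning: Mean of empty slice.
  Sx=S[:,:2]-S[:,:2].mean(0);w,V=np.linalg.eigh(Sx.T@Sx)
  ret = um.true_divide(
c.py:10: RuntimeWarning: Mean of empty slice.
  print(nm,len(S),S.mean(0).round(4),"rect",np.round(r[0],1),np.round(r[1],1),"long",np.degrees(np.arctan2(V[1,1],V[0,1])).round(1),"px",uu.mean()+a,vv.mean()+b)
  ret = ret.dtype.type(ret / rcount)
```

View pics/s16c.png

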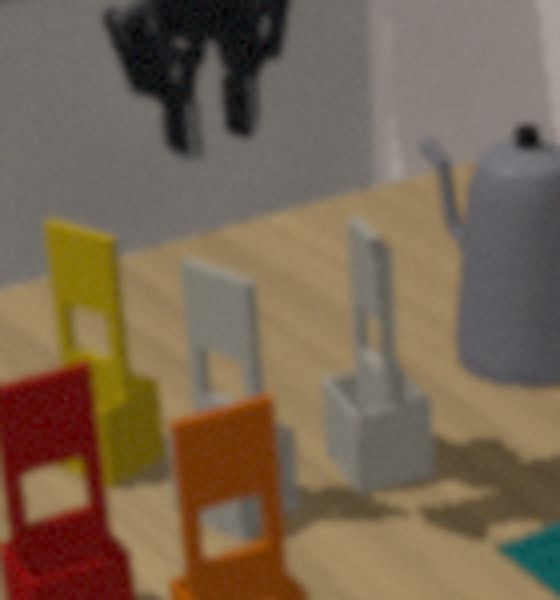

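View pics/t16.png

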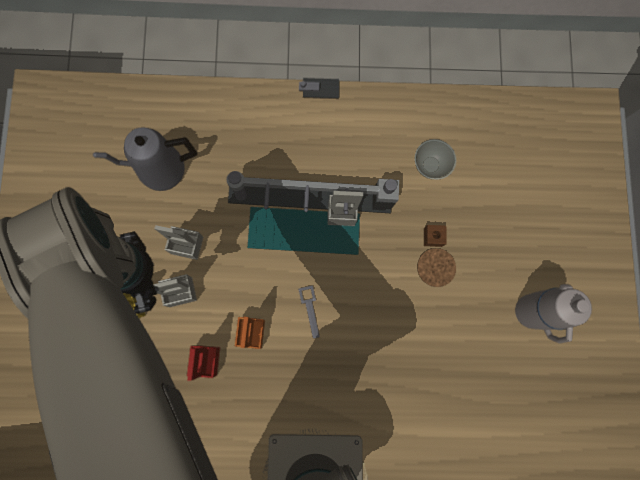

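send_rows:
  steps:
    - {"tx":0.2,"ty":-0.5,"tz":0,"turn":0,"jaw":4}
    - {"tx":0,"ty":0,"tz":1.5,"turn":0,"jaw":4}
    - {"tx":0,"ty":0,"tz":1.5,"turn":0,"jaw":4}
    - {"tx":0,"ty":0,"tz":1.5,"turn":0,"jaw":4}
    - {"tx":0,"ty":0,"tz":1.0,"turn":0,"jaw":4}
    - {"tx":0,"ty":0,"tz":0,"turn":0,"jaw":4}
    - {"tx":0,"ty":0,"tz":0,"turn":0,"jaw":4}
    - {"tx":0,"ty":0,"tz":0,"turn":0,"jaw":4}
    - {"tx":0,"ty":0,"tz":0,"turn":0,"jaw":4}
    - {"tx":0,"ty":0,"tz":0,"turn":0,"jaw":4}

```text
time: 46.25
position: [0.4127, 0.3124, 0.1968]
tcp_rot: [0.613, 0.79, 0.01, 0.003]
contact_force: [-0.3, -1.4, 0.3]
opening: 0.0401
```

```bash

python3 -c "
from h import *
tilt()
p,d=snap('side','s17');crop(p[:,:,::-1],170,130,310,280,'s17c',4)
go(.4109,.3152,.142,14.6)
"
```

```text
tilt zx 0.0160 zy 0.0124 pos [0.4127 0.3124 0.1968] q [ 0.521  0.094 -0.323  1.134  0.003  1.84 ]
t46.30 pos [0.4128 0.3124 0.1969] jawyaw 14.4 q6 1.84 open 0.0402 F [-0.3 -0.6  0.2]
shift cm (tx ty tz before turn) [ 0.27 -0.21  5.49] turn -0.02  (turn alt 17.98)
```

View pics/s17c.png

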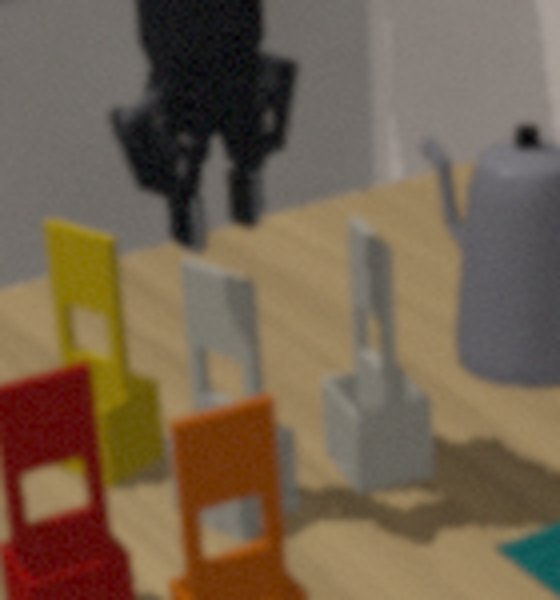

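The fingers are centred over caddy B's plate, at about (225,196) in the full frame. I'll go down and grip.

send_rows:
  steps:
    - {"tx":0.2,"ty":-0.2,"tz":1.2,"turn":0,"jaw":4}
    - {"tx":0,"ty":0,"tz":1.5,"turn":0,"jaw":4}
    - {"tx":0,"ty":0,"tz":1.5,"turn":0,"jaw":4}
    - {"tx":0,"ty":0,"tz":0.9,"turn":0,"jaw":4}
    - {"tx":0,"ty":0,"tz":0.1,"turn":0,"jaw":4}
    - {"tx":0,"ty":0,"tz":0,"turn":0,"jaw":0.3}
    - {"tx":0,"ty":0,"tz":0,"turn":0,"jaw":0.3}
    - {"tx":0,"ty":0,"tz":0,"turn":0,"jaw":0.3}
    - {"tx":0,"ty":0,"tz":0,"turn":0,"jaw":0.3}
    - {"tx":0,"ty":0,"tz":0,"turn":0,"jaw":0.3}
  force: 60

```text
time: 47.55
position: [0.4104, 0.3142, 0.1405]
tcp_rot: [0.613, 0.79, 0.009, 0.002]
contact_force: [0.2, 0.2, -2.0]
opening: 0.0069
```

```bash

python3 -c "
from h import *
tilt()
plan(.53,.033,.19,-2,8)
"
```

```text
tilt zx 0.0146 zy 0.0116 pos [0.4104 0.3142 0.1405] q [ 0.527  0.141 -0.397  1.015  0.003  1.846]
t47.55 pos [0.4104 0.3142 0.1405] jawyaw 14.4 q6 1.85 D mm [ 119.6 -281.2   49.5] turn tot 1.64
0 tx -3.78 ty 0.57 tz -0.62 turn 0.21
1 tx -3.75 ty 0.71 tz -0.62 turn 0.21
2 tx -3.73 ty 0.84 tz -0.62 turn 0.21
3 tx -3.69 ty 0.98 tz -0.62 turn 0.21
4 tx -3.66 ty 1.11 tz -0.62 turn 0.21
5 tx -3.61 ty 1.24 tz -0.62 turn 0.21
6 tx -3.57 ty 1.37 tz -0.62 turn 0.21
7 tx -3.52 ty 1.49 tz -0.62 turn 0.21
```

send_rows:
  steps:
    - {"tx":0,"ty":0,"tz":-2,"turn":0,"jaw":0.3}
    - {"tx":0,"ty":0,"tz":-2.5,"turn":0,"jaw":0.3}
    - {"tx":-3.8,"ty":0.6,"tz":0,"turn":0.21,"jaw":0.3}
    - {"tx":-3.8,"ty":0.7,"tz":0,"turn":0.21,"jaw":0.3}
    - {"tx":-3.7,"ty":0.8,"tz":0,"turn":0.21,"jaw":0.3}
    - {"tx":-3.7,"ty":1.0,"tz":0,"turn":0.21,"jaw":0.3}
    - {"tx":-3.7,"ty":1.1,"tz":0,"turn":0.21,"jaw":0.3}
    - {"tx":-3.6,"ty":1.2,"tz":0,"turn":0.21,"jaw":0.3}
    - {"tx":-3.5,"ty":1.3,"tz":0,"turn":0.21,"jaw":0.3}
    - {"tx":-2.5,"ty":1.0,"tz":0,"turn":0.2,"jaw":0.3}

```text
time: 48.8
position: [0.525, 0.0353, 0.1853]
tcp_rot: [0.723, 0.691, 0.01, 0.001]
contact_force: [0.0, 0.5, -1.7]
opening: 0.0069
```

```bash

python3 -c "
from h import *
tilt()
p,d=snap('top','t18')
go(.54,.033,.1765,-2)
"
```

```text
tilt zx 0.0163 zy 0.0118 pos [0.525  0.0353 0.1853] q [-0.063  0.12  -0.319  1.116  0.013  1.552]
t48.85 pos [0.5266 0.0325 0.1854] jawyaw -2.7 q6 1.55 open 0.0073 F [ 1.2 -0.  -2.3]
shift cm (tx ty tz before turn) [0.1  1.32 0.92] turn -0.07  (turn alt 17.93)
```

send_rows:
  steps:
    - {"tx":0.1,"ty":0.5,"tz":0.5,"turn":-0.07,"jaw":0.3}
    - {"tx":0,"ty":0.5,"tz":0.3,"turn":0,"jaw":0.3}
    - {"tx":0,"ty":0.3,"tz":0.1,"turn":0,"jaw":0.3}
    - {"tx":0,"ty":0,"tz":0,"turn":0,"jaw":0.3}
    - {"tx":0,"ty":0,"tz":0,"turn":0,"jaw":0.3}
    - {"tx":0,"ty":0,"tz":0,"turn":0,"jaw":0.3}
    - {"tx":0,"ty":0,"tz":0,"turn":0,"jaw":0.3}
    - {"tx":0,"ty":0,"tz":0,"turn":0,"jaw":0.3}
    - {"tx":0,"ty":0,"tz":0,"turn":0,"jaw":0.3}
    - {"tx":0,"ty":0,"tz":0,"turn":0,"jaw":0.3}

```text
time: 50.1
position: [0.5394, 0.0353, 0.1757]
tcp_rot: [0.718, 0.696, 0.009, 0.002]
contact_force: [0.7, -0.2, -1.3]
opening: 0.0071
```

```bash

python3 -c "
from h import *
tilt()
p,d=snap('side','s18');crop(p[:,:,::-1],270,150,430,310,'s18c',4)
go(.605,.033,.1765,-2)
"
```

```text
tilt zx 0.0166 zy 0.0097 pos [0.5394 0.0353 0.1757] q [-0.06   0.153 -0.302  1.1    0.011  1.542]
t50.15 pos [0.5394 0.0353 0.1757] jawyaw -1.8 q6 1.54 open 0.0070 F [ 0.1  0.9 -1.2]
shift cm (tx ty tz before turn) [-0.02  6.57  0.03] turn 0.02  (turn alt -17.98)
```

View pics/s18c.png

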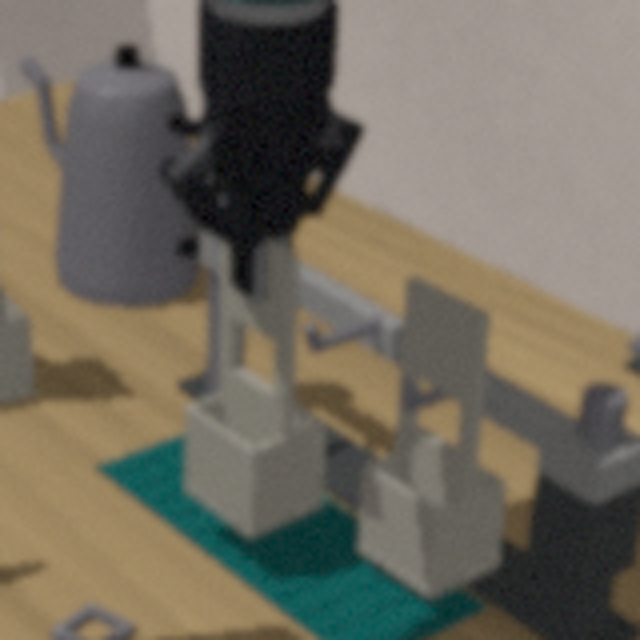

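Caddy B is in front of hook 1, whose tip is at about (348,234). The caddy on hook 2 hangs upright. Moving in.

send_rows:
  steps:
    - {"tx":0,"ty":0.8,"tz":0,"turn":0,"jaw":0.3}
    - {"tx":0,"ty":0.8,"tz":0,"turn":0,"jaw":0.3}
    - {"tx":0,"ty":0.8,"tz":0,"turn":0,"jaw":0.3}
    - {"tx":0,"ty":0.8,"tz":0,"turn":0,"jaw":0.3}
    - {"tx":0,"ty":0.8,"tz":0,"turn":0,"jaw":0.3}
    - {"tx":0,"ty":0.8,"tz":0,"turn":0,"jaw":0.3}
    - {"tx":0,"ty":0.8,"tz":0,"turn":0,"jaw":0.3}
    - {"tx":0,"ty":0.8,"tz":0,"turn":0,"jaw":0.3}
    - {"tx":0,"ty":0.2,"tz":0,"turn":0,"jaw":0.3}
    - {"tx":0,"ty":0,"tz":0,"turn":0,"jaw":0.3}

```text
time: 51.4
position: [0.611, 0.0329, 0.1765]
tcp_rot: [0.718, 0.696, 0.009, 0.002]
contact_force: [-0.2, 0.5, -1.5]
opening: 0.0074
```

```bash

python3 -c "
from h import *
tilt()
p,d=snap('side','s19');crop(p[:,:,::-1],270,150,430,310,'s19c',4)
go(.606,.033,.1555,-2)
"
```

```text
tilt zx 0.0169 zy 0.0096 pos [0.611  0.0329 0.1765] q [-0.057  0.275 -0.147  1.133  0.011  1.545]
t51.45 pos [0.6109 0.0329 0.1765] jawyaw -1.8 q6 1.55 open 0.0073 F [ 0.3 -0.  -2. ]
shift cm (tx ty tz before turn) [-0.03 -0.52  2.09] turn 0.02  (turn alt -17.98)
```

View pics/s19c.png

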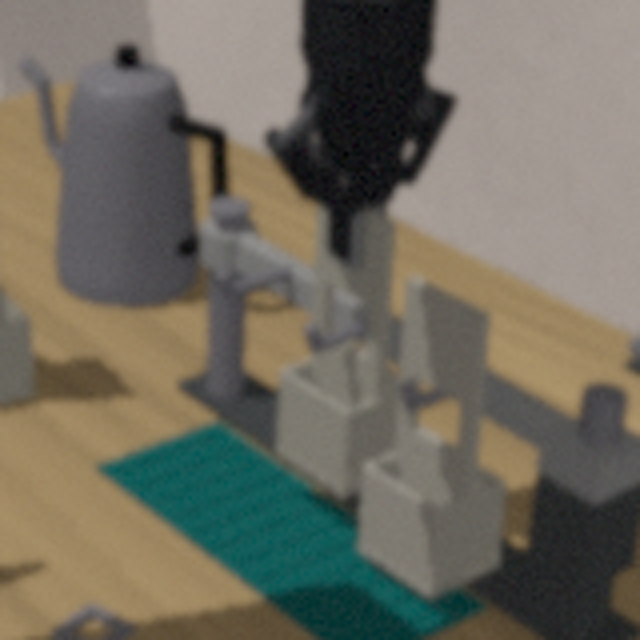

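The hook 1 tip shows through the slot at about (351,233). I'll lower and release.

send_rows:
  steps:
    - {"tx":0,"ty":-0.5,"tz":0.3,"turn":0,"jaw":0.3}
    - {"tx":0,"ty":0,"tz":0.4,"turn":0,"jaw":0.3}
    - {"tx":0,"ty":0,"tz":0.4,"turn":0,"jaw":0.3}
    - {"tx":0,"ty":0,"tz":0.4,"turn":0,"jaw":0.3}
    - {"tx":0,"ty":0,"tz":0.4,"turn":0,"jaw":0.3}
    - {"tx":0,"ty":0,"tz":0.2,"turn":0,"jaw":0.3}
    - {"tx":0,"ty":0,"tz":0.1,"turn":0,"jaw":0.3}
    - {"tx":0,"ty":0,"tz":0,"turn":0,"jaw":0.3}
    - {"tx":0,"ty":0,"tz":0,"turn":0,"jaw":0.3}
    - {"tx":0,"ty":0,"tz":0,"turn":0,"jaw":0.3}

```text
time: 52.7
position: [0.6054, 0.0332, 0.1547]
tcp_rot: [0.718, 0.696, 0.01, 0.003]
contact_force: [-0.5, 0.2, 1.1]
opening: 0.0074
```

send_rows:
  steps:
    - {"tx":0,"ty":0,"tz":0,"turn":0,"jaw":1.2}
    - {"tx":0,"ty":0,"tz":0,"turn":0,"jaw":1.5}
    - {"tx":0,"ty":0,"tz":0,"turn":0,"jaw":2}
    - {"tx":0,"ty":0,"tz":0,"turn":0,"jaw":3}
    - {"tx":0,"ty":0,"tz":0,"turn":0,"jaw":4}
    - {"tx":0,"ty":0,"tz":0,"turn":0,"jaw":4}
    - {"tx":0,"ty":0,"tz":-1,"turn":0,"jaw":4}
    - {"tx":0,"ty":0,"tz":-2,"turn":0,"jaw":4}
    - {"tx":0,"ty":0,"tz":-3,"turn":0,"jaw":4}
    - {"tx":0,"ty":0,"tz":-2,"turn":0,"jaw":4}

```text
time: 53.95
position: [0.6034, 0.0326, 0.2367]
tcp_rot: [0.718, 0.696, 0.009, 0.002]
contact_force: [-0.1, 0.5, -0.1]
opening: 0.0401
```

```bash

python3 -c "
from h import *
tilt()
p,d=snap('side','s20');crop(p[:,:,::-1],270,150,430,310,'s20c',4)
plan(.5200,.3078,.24,-10.6,7)
"
```

```text
tilt zx 0.0158 zy 0.0096 pos [0.6034 0.0326 0.2367] q [-0.058  0.226 -0.08   1.25   0.011  1.544]
t54.00 pos [0.6049 0.0325 0.2397] jawyaw -1.8 q6 1.54 D mm [-84.9 275.3   0.3] turn tot 0.88
0 tx 3.89 ty -1.34 tz -0.00 turn 0.13
1 tx 3.86 ty -1.42 tz -0.00 turn 0.13
2 tx 3.83 ty -1.51 tz -0.00 turn 0.13
3 tx 3.80 ty -1.59 tz -0.00 turn 0.13
4 tx 3.76 ty -1.67 tz -0.00 turn 0.13
5 tx 3.72 ty -1.75 tz -0.00 turn 0.13
6 tx 3.68 ty -1.84 tz -0.00 turn 0.13
```

View pics/s20c.png

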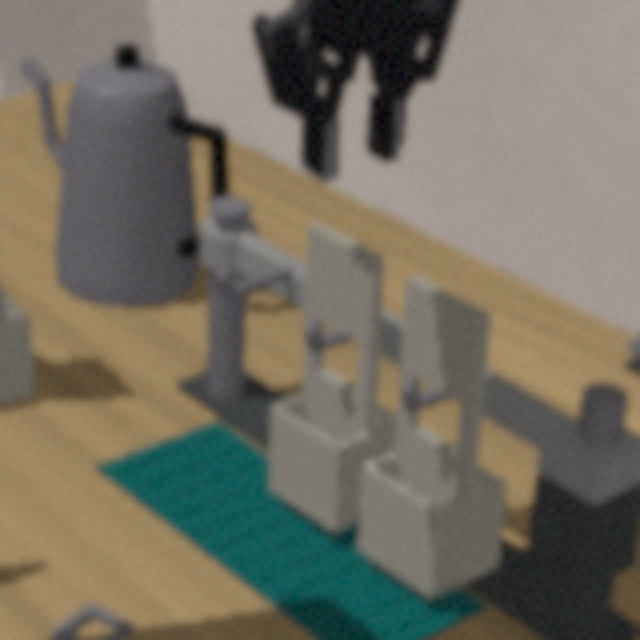

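send_rows:
  steps:
    - {"tx":3.9,"ty":-1.3,"tz":0,"turn":0.13,"jaw":4}
    - {"tx":3.9,"ty":-1.4,"tz":0,"turn":0.13,"jaw":4}
    - {"tx":3.8,"ty":-1.5,"tz":0,"turn":0.13,"jaw":4}
    - {"tx":3.8,"ty":-1.6,"tz":0,"turn":0.13,"jaw":4}
    - {"tx":3.8,"ty":-1.7,"tz":0,"turn":0.13,"jaw":4}
    - {"tx":3.7,"ty":-1.8,"tz":0,"turn":0.13,"jaw":4}
    - {"tx":3.0,"ty":-1.5,"tz":0,"turn":0.1,"jaw":4}
    - {"tx":0,"ty":0,"tz":1,"turn":0,"jaw":4}
    - {"tx":0,"ty":0,"tz":1,"turn":0,"jaw":4}
    - {"tx":0,"ty":0,"tz":1,"turn":0,"jaw":4}

```text
time: 55.25
position: [0.525, 0.3083, 0.2123]
tcp_rot: [0.772, 0.636, 0.015, 0.006]
contact_force: [0.2, 0.0, -0.3]
opening: 0.04
```

```bash

python3 -c "
from h import *
tilt()
p,d=snap('side','s21');crop(p[:,:,::-1],200,110,360,260,'s21c',4)
go(.520,.308,.20,-10.6)
"
```

```text
tilt zx 0.0296 zy 0.0100 pos [0.525  0.3083 0.2123] q [ 0.426  0.237 -0.118  1.184 -0.003  2.19 ]
t55.30 pos [0.5241 0.3077 0.2105] jawyaw -11.1 q6 2.19 open 0.0399 F [-1.1 -0.6 -1.1]
shift cm (tx ty tz before turn) [-0.06 -0.43  1.04] turn -0.05  (turn alt 17.95)
```

View pics/s21c.png

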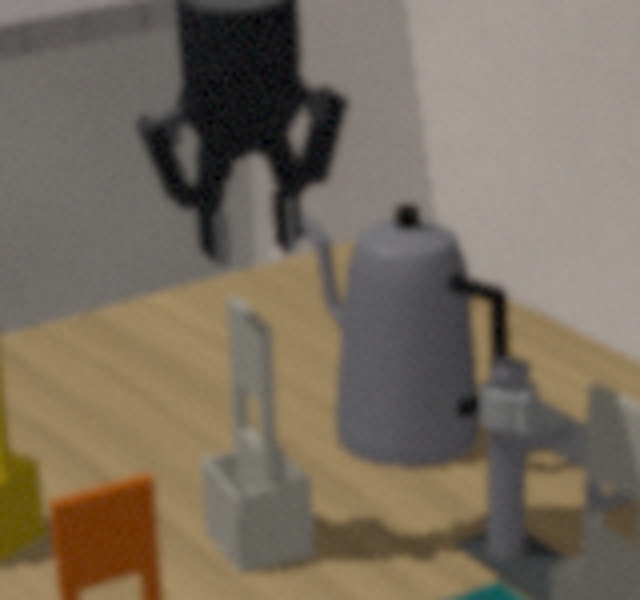

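send_rows:
  steps:
    - {"tx":0,"ty":-0.4,"tz":-6,"turn":0,"jaw":4}
    - {"tx":0,"ty":0,"tz":-6,"turn":0,"jaw":4}
    - {"tx":0,"ty":0,"tz":0,"turn":0,"jaw":4}
    - {"tx":0,"ty":0,"tz":1.5,"turn":0,"jaw":4}
    - {"tx":0,"ty":0,"tz":1.5,"turn":0,"jaw":4}
    - {"tx":0,"ty":0,"tz":1.5,"turn":0,"jaw":4}
    - {"tx":0,"ty":0,"tz":1.5,"turn":0,"jaw":4}
    - {"tx":0,"ty":0,"tz":1.5,"turn":0,"jaw":4}
    - {"tx":0,"ty":0,"tz":1.5,"turn":0,"jaw":4}
    - {"tx":0,"ty":0,"tz":1.5,"turn":0,"jaw":4}

```text
time: 56.55
position: [0.5153, 0.3012, 0.2105]
tcp_rot: [0.774, 0.633, 0.004, 0.003]
contact_force: [1.2, -0.1, 0.3]
opening: 0.0402
```

```bash

python3 -c "
from h import *
tilt()
go(.520,.308,.143,-10.6)
"
```

```text
tilt zx 0.0104 zy 0.0004 pos [0.5153 0.3012 0.2105] q [ 0.423  0.232 -0.128  1.201 -0.004  2.193]
t56.55 pos [0.5153 0.3012 0.2105] jawyaw -11.4 q6 2.19 open 0.0402 F [ 1.2 -0.1  0.3]
shift cm (tx ty tz before turn) [0.74 0.25 6.75] turn -0.08  (turn alt 17.92)
```

Tilt is down to 0.01. I'll correct the position and go down.

send_rows:
  steps:
    - {"tx":0.7,"ty":0.3,"tz":0.5,"turn":-0.08,"jaw":4}
    - {"tx":0,"ty":0,"tz":0.5,"turn":0,"jaw":4}
    - {"tx":0,"ty":0,"tz":1.2,"turn":0,"jaw":4}
    - {"tx":0,"ty":0,"tz":1.3,"turn":0,"jaw":4}
    - {"tx":0,"ty":0,"tz":1.3,"turn":0,"jaw":4}
    - {"tx":0,"ty":0,"tz":1.2,"turn":0,"jaw":4}
    - {"tx":0,"ty":0,"tz":0.1,"turn":0,"jaw":4}
    - {"tx":0,"ty":0,"tz":0,"turn":0,"jaw":4}
    - {"tx":0,"ty":0,"tz":0,"turn":0,"jaw":4}
    - {"tx":0,"ty":0,"tz":0,"turn":0,"jaw":4}

```text
time: 57.8
position: [0.5211, 0.3083, 0.1454]
tcp_rot: [0.769, 0.639, 0.005, 0.003]
contact_force: [0.0, 0.1, 0.2]
opening: 0.04
```

```bash

python3 -c "
from h import *
tilt()
go(.520,.308,.142,-10.6)
p,d=snap('side','s22');crop(p[:,:,::-1],200,110,360,260,'s22c',4)
"
```

```text
tilt zx 0.0112 zy 0.0009 pos [0.5211 0.3083 0.1454] q [ 0.429  0.292 -0.194  1.075 -0.004  2.185]
t57.80 pos [0.5211 0.3083 0.1454] jawyaw -10.6 q6 2.18 open 0.0400 F [0.  0.1 0.2]
shift cm (tx ty tz before turn) [-0.05 -0.11  0.34] turn 0.0  (turn alt -18.00)
```

View pics/s22c.png

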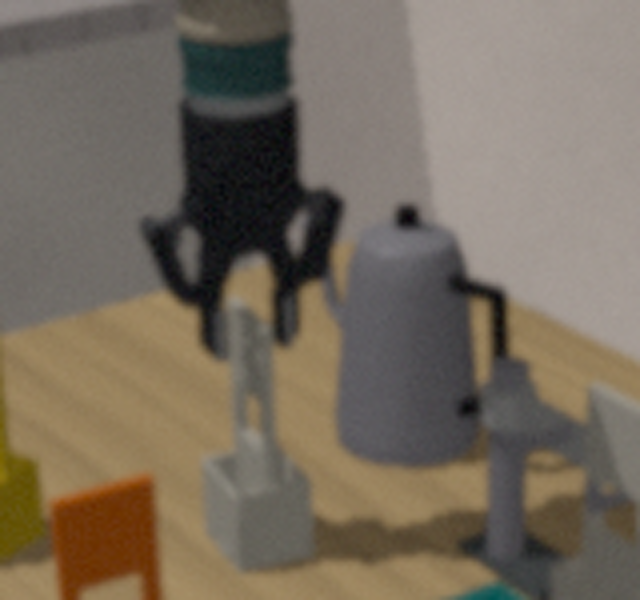

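The fingers straddle caddy A's plate, at about (262,188). I'll grip and lift.

send_rows:
  steps:
    - {"tx":0,"ty":-0.1,"tz":0.3,"turn":0,"jaw":4}
    - {"tx":0,"ty":0,"tz":0,"turn":0,"jaw":0.3}
    - {"tx":0,"ty":0,"tz":0,"turn":0,"jaw":0.3}
    - {"tx":0,"ty":0,"tz":0,"turn":0,"jaw":0.3}
    - {"tx":0,"ty":0,"tz":0,"turn":0,"jaw":0.3}
    - {"tx":0,"ty":0,"tz":0,"turn":0,"jaw":0.3}
    - {"tx":0,"ty":0,"tz":0,"turn":0,"jaw":0.3}
    - {"tx":0,"ty":0,"tz":0,"turn":0,"jaw":0.3}
    - {"tx":0,"ty":0,"tz":0,"turn":0,"jaw":0.3}
    - {"tx":0,"ty":0,"tz":0,"turn":0,"jaw":0.3}
  force: 60

```text
time: 59.1
position: [0.5205, 0.3088, 0.143]
tcp_rot: [0.769, 0.639, 0.005, 0.003]
contact_force: [0.3, -0.3, -0.0]
opening: 0.0071
```

```bash

python3 -c "
from h import *
tilt()
plan(.525,.1175,.185,-2,7)
"
```

```text
tilt zx 0.0123 zy 0.0018 pos [0.5205 0.3088 0.143 ] q [ 0.43   0.293 -0.198  1.068 -0.004  2.186]
t59.10 pos [0.5205 0.3088 0.143 ] jawyaw -10.6 q6 2.19 D mm [   4.5 -191.3   42. ] turn tot -0.86
0 tx -2.67 ty 0.57 tz -0.60 turn -0.12
1 tx -2.69 ty 0.51 tz -0.60 turn -0.12
2 tx -2.70 ty 0.45 tz -0.60 turn -0.12
3 tx -2.71 ty 0.39 tz -0.60 turn -0.12
4 tx -2.71 ty 0.33 tz -0.60 turn -0.12
5 tx -2.72 ty 0.28 tz -0.60 turn -0.12
6 tx -2.72 ty 0.22 tz -0.60 turn -0.12
```

send_rows:
  steps:
    - {"tx":0,"ty":0,"tz":-2,"turn":0,"jaw":0.3}
    - {"tx":0,"ty":0,"tz":-2,"turn":0,"jaw":0.3}
    - {"tx":-2.7,"ty":0.6,"tz":0,"turn":-0.12,"jaw":0.3}
    - {"tx":-2.7,"ty":0.5,"tz":0,"turn":-0.12,"jaw":0.3}
    - {"tx":-2.7,"ty":0.5,"tz":0,"turn":-0.12,"jaw":0.3}
    - {"tx":-2.7,"ty":0.4,"tz":0,"turn":-0.12,"jaw":0.3}
    - {"tx":-2.7,"ty":0.3,"tz":0,"turn":-0.12,"jaw":0.3}
    - {"tx":-2.7,"ty":0.3,"tz":0,"turn":-0.12,"jaw":0.3}
    - {"tx":-2.2,"ty":0.2,"tz":0,"turn":-0.12,"jaw":0.3}
    - {"tx":0,"ty":0,"tz":0,"turn":0,"jaw":0.3}

```text
time: 60.35
position: [0.5204, 0.1155, 0.1773]
tcp_rot: [0.718, 0.696, -0.001, 0.001]
contact_force: [-0.8, 0.5, -3.0]
opening: 0.0069
```

```bash

python3 -c "
from h import *
tilt()
p,d=snap('side','s23');crop(p[:,:,::-1],250,130,410,290,'s23c',4)
go(.54,.1175,.179,-2)
"
```

```text
tilt zx 0.0004 zy -0.0031 pos [0.5204 0.1155 0.1773] q [ 0.099  0.15  -0.302  1.119 -0.003  1.702]
t60.40 pos [0.5203 0.1163 0.1772] jawyaw -1.8 q6 1.70 open 0.0073 F [ 0.3  0.2 -2.5]
shift cm (tx ty tz before turn) [ 0.18  1.96 -0.18] turn 0.02  (turn alt -17.98)
```

View pics/s23c.png

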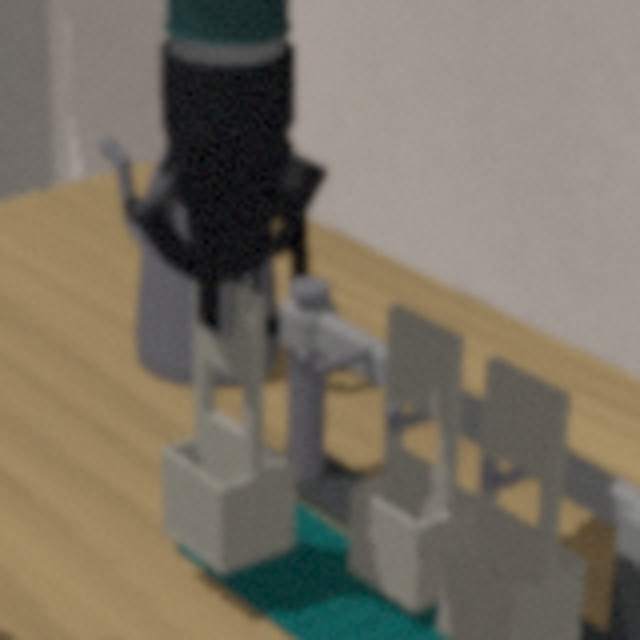

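send_rows:
  steps:
    - {"tx":0.2,"ty":0.8,"tz":-0.2,"turn":0,"jaw":0.3}
    - {"tx":0,"ty":0.8,"tz":0,"turn":0,"jaw":0.3}
    - {"tx":0,"ty":0.4,"tz":0,"turn":0,"jaw":0.3}
    - {"tx":0,"ty":0,"tz":0,"turn":0,"jaw":0.3}
    - {"tx":0,"ty":0,"tz":0,"turn":0,"jaw":0.3}
    - {"tx":0,"ty":0,"tz":0,"turn":0,"jaw":0.3}
    - {"tx":0,"ty":0,"tz":0,"turn":0,"jaw":0.3}
    - {"tx":0,"ty":0,"tz":0,"turn":0,"jaw":0.3}
    - {"tx":0,"ty":0,"tz":0,"turn":0,"jaw":0.3}
    - {"tx":0,"ty":0,"tz":0,"turn":0,"jaw":0.3}

```text
time: 61.65
position: [0.5414, 0.1202, 0.1789]
tcp_rot: [0.717, 0.697, -0.001, 0.001]
contact_force: [0.8, 0.5, -1.6]
opening: 0.0071
```

```bash

python3 -c "
from h import *
tilt()
go(.609,.1175,.179,-2)
"
```

```text
tilt zx -0.0005 zy -0.0019 pos [0.5414 0.1202 0.1789] q [ 0.103  0.187 -0.254  1.131 -0.002  1.702]
t61.65 pos [0.5414 0.1202 0.1789] jawyaw -1.6 q6 1.70 open 0.0071 F [ 0.8  0.5 -1.6]
shift cm (tx ty tz before turn) [-0.08  6.76 -0.01] turn 0.04  (turn alt -17.96)
```

send_rows:
  steps:
    - {"tx":-0.1,"ty":0.8,"tz":0,"turn":0,"jaw":0.3}
    - {"tx":0,"ty":0.8,"tz":0,"turn":0,"jaw":0.3}
    - {"tx":0,"ty":0.8,"tz":0,"turn":0,"jaw":0.3}
    - {"tx":0,"ty":0.8,"tz":0,"turn":0,"jaw":0.3}
    - {"tx":0,"ty":0.8,"tz":0,"turn":0,"jaw":0.3}
    - {"tx":0,"ty":0.8,"tz":0,"turn":0,"jaw":0.3}
    - {"tx":0,"ty":0.8,"tz":0,"turn":0,"jaw":0.3}
    - {"tx":0,"ty":0.7,"tz":0,"turn":0,"jaw":0.3}
    - {"tx":0,"ty":0.2,"tz":0,"turn":0,"jaw":0.3}
    - {"tx":0,"ty":0,"tz":0,"turn":0,"jaw":0.3}

```text
time: 62.9
position: [0.6119, 0.117, 0.1786]
tcp_rot: [0.717, 0.697, -0.001, 0.001]
contact_force: [0.4, 0.4, -3.0]
opening: 0.0073
```

```bash

python3 -c "
from h import *
tilt()
p,d=snap('side','s24');crop(p[:,:,::-1],250,130,410,290,'s24c',4)
go(.609,.1175,.158,-2)
"
```

```text
tilt zx -0.0001 zy -0.0018 pos [0.6119 0.117  0.1786] q [ 0.086  0.304 -0.103  1.164 -0.002  1.685]
t62.95 pos [0.6118 0.117  0.1785] jawyaw -1.6 q6 1.69 open 0.0068 F [-0.2  0.4 -2.3]
shift cm (tx ty tz before turn) [ 0.05 -0.28  2.05] turn 0.04  (turn alt -17.96)
```

View pics/s24c.png

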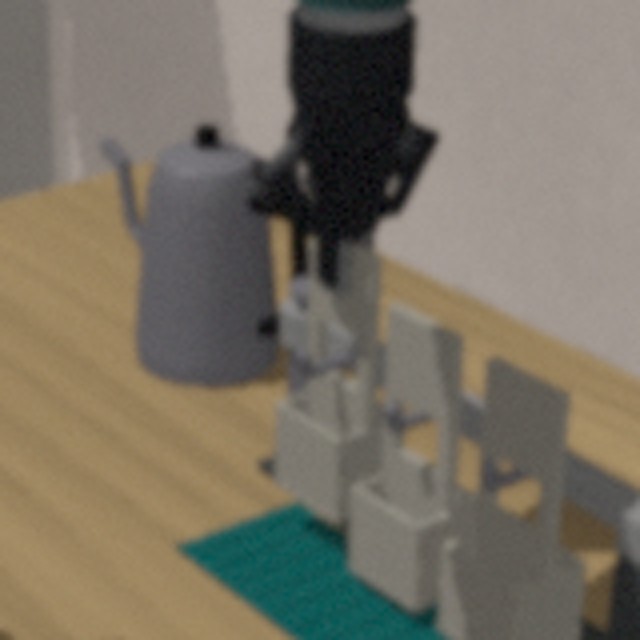

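The hook 0 tip is through the slot at about (324,221). Lowering.

send_rows:
  steps:
    - {"tx":0,"ty":-0.3,"tz":0.3,"turn":0,"jaw":0.3}
    - {"tx":0,"ty":0,"tz":0.4,"turn":0,"jaw":0.3}
    - {"tx":0,"ty":0,"tz":0.4,"turn":0,"jaw":0.3}
    - {"tx":0,"ty":0,"tz":0.4,"turn":0,"jaw":0.3}
    - {"tx":0,"ty":0,"tz":0.4,"turn":0,"jaw":0.3}
    - {"tx":0,"ty":0,"tz":0.2,"turn":0,"jaw":0.3}
    - {"tx":0,"ty":0,"tz":0.1,"turn":0,"jaw":0.3}
    - {"tx":0,"ty":0,"tz":0,"turn":0,"jaw":0.3}
    - {"tx":0,"ty":0,"tz":0,"turn":0,"jaw":0.3}
    - {"tx":0,"ty":0,"tz":0,"turn":0,"jaw":0.3}

```text
time: 64.2
position: [0.6078, 0.1171, 0.1577]
tcp_rot: [0.717, 0.697, -0.001, 0.001]
contact_force: [-1.9, 0.7, 1.3]
opening: 0.0073
```

send_rows:
  steps:
    - {"tx":0,"ty":0,"tz":0,"turn":0,"jaw":1.2}
    - {"tx":0,"ty":0,"tz":0,"turn":0,"jaw":1.5}
    - {"tx":0,"ty":0,"tz":0,"turn":0,"jaw":2}
    - {"tx":0,"ty":0,"tz":0,"turn":0,"jaw":3}
    - {"tx":0,"ty":0,"tz":0,"turn":0,"jaw":4}
    - {"tx":0,"ty":0,"tz":0,"turn":0,"jaw":4}
    - {"tx":0,"ty":0,"tz":-1,"turn":0,"jaw":4}
    - {"tx":0,"ty":0,"tz":-3,"turn":0,"jaw":4}
    - {"tx":0,"ty":0,"tz":-4,"turn":0,"jaw":4}
    - {"tx":0,"ty":0,"tz":-4,"turn":0,"jaw":4}

```text
time: 65.45
position: [0.6062, 0.1172, 0.2783]
tcp_rot: [0.717, 0.697, -0.003, -0.001]
contact_force: [1.1, 0.1, -0.2]
opening: 0.0401
```

```bash

python3 -c "
from h import *
tilt()
p,d=snap('side','s25');crop(p[:,:,::-1],270,150,430,310,'s25c',4)
p,d=snap('top','t25');crop(p[:,:,::-1],480,250,620,350,'t25c',5)
P=cloud('top',d);Q=P[285:325,550:595].reshape(-1,3);s=Q[(Q[:,2]>.205)&(Q[:,2]<.226)];print('knob',s.mean(0).round(4),len(s))
plan(.3892,-.5005,.28,74.5,1)
print(robot.observe()['q'])
"
```

```text
tilt zx -0.0053 zy -0.0024 pos [0.6062 0.1172 0.2783] q [ 0.087  0.247  0.034  1.363 -0.002  1.686]
knob [ 0.3859 -0.4971  0.215 ] 180
t65.55 pos [0.6097 0.1175 0.2836] jawyaw -1.6 q6 1.69 D mm [-220.5 -618.    -3.6] turn tot -7.61
0 tx -62.40 ty -20.29 tz 0.36 turn -7.61
[ 0.08720094  0.24409949  0.04106408  1.3621698  -0.00187312  1.68626243]
```

View pics/s25c.png

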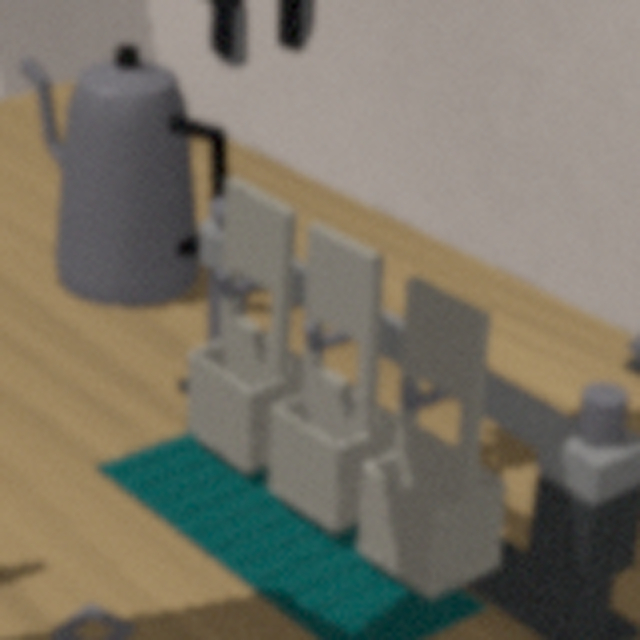

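View pics/t25c.png

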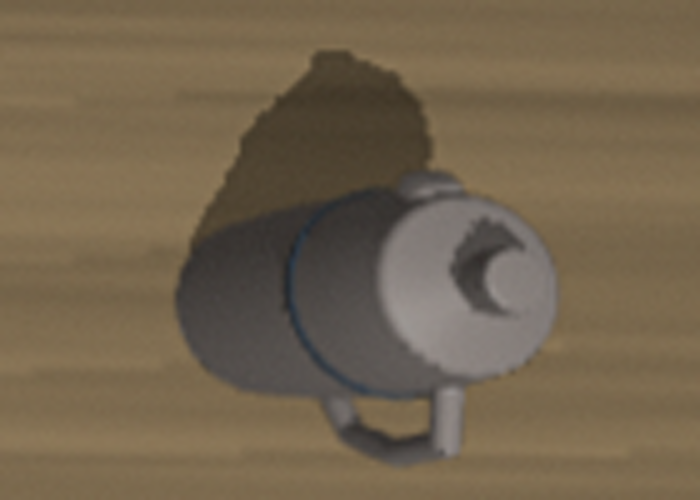

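send_rows:
  steps:
    - {"tx":-4,"ty":-1.3,"tz":-0.3,"turn":0,"jaw":5}
    - {"tx":-5.8,"ty":-1.8,"tz":-0.2,"turn":0,"jaw":5}
    - {"tx":-5.8,"ty":-1.8,"tz":0,"turn":0,"jaw":5}
    - {"tx":-5.8,"ty":-1.8,"tz":0,"turn":0,"jaw":5}
    - {"tx":-5.8,"ty":-1.8,"tz":0,"turn":0,"jaw":5}
    - {"tx":-5.8,"ty":-1.8,"tz":0,"turn":0,"jaw":5}
    - {"tx":-5.8,"ty":-1.8,"tz":0,"turn":0,"jaw":5}
    - {"tx":-5.8,"ty":-1.8,"tz":0,"turn":0,"jaw":5}
    - {"tx":-5.8,"ty":-1.8,"tz":0,"turn":0,"jaw":5}
    - {"tx":-5.0,"ty":-1.8,"tz":0,"turn":0,"jaw":6}

```text
time: 66.8
position: [0.4176, -0.4444, 0.2908]
tcp_rot: [0.714, 0.7, 0.004, 0.007]
contact_force: [0.6, -0.4, -0.2]
opening: 0.0599
```

```bash

python3 -c "
from h import *
from c import px
print('knob cam',onz('top',px((517,280),5,480,250),.216))
tilt()
go(.388,-.4995,.25)
"
```

```text
knob cam [[ 0.38598187 -0.49987049  0.216     ]]
tilt zx 0.0153 zy -0.0036 pos [ 0.4176 -0.4444  0.2908] q [-0.927  0.217  0.021  1.364  0.01   0.663]
t66.80 pos [ 0.4176 -0.4444  0.2908] jawyaw -1.1 q6 0.66 open 0.0599 F [ 0.6 -0.4 -0.2]
shift cm (tx ty tz before turn) [-5.55 -2.91  4.06] turn 0.0  (turn alt 0.00)
```

send_rows:
  steps:
    - {"tx":-3.0,"ty":-1.5,"tz":1,"turn":0,"jaw":6}
    - {"tx":-2.0,"ty":-1.0,"tz":1,"turn":0,"jaw":6}
    - {"tx":-0.5,"ty":-0.4,"tz":1,"turn":0,"jaw":6}
    - {"tx":0,"ty":0,"tz":1,"turn":0,"jaw":6}
    - {"tx":0,"ty":0,"tz":0,"turn":0,"jaw":6}
    - {"tx":0,"ty":0,"tz":0,"turn":0,"jaw":6}
    - {"tx":0,"ty":0,"tz":0,"turn":0,"jaw":6}
    - {"tx":0,"ty":0,"tz":0,"turn":0,"jaw":6}
    - {"tx":0,"ty":0,"tz":0,"turn":0,"jaw":6}
    - {"tx":0,"ty":0,"tz":0,"turn":0,"jaw":6}

```text
time: 68.05
position: [0.388, -0.5001, 0.2497]
tcp_rot: [0.714, 0.7, 0.005, 0.007]
contact_force: [-0.1, -1.0, 0.6]
opening: 0.0597
```

```bash

python3 -c "
from h import *
tilt()
p,d=snap('side','s26');crop(p[:,:,::-1],400,250,580,480,'s26c',3)
go(.3875,-.500,.197)
"
```

```text
tilt zx 0.0171 zy -0.0034 pos [ 0.388  -0.5001  0.2497] q [-1.019  0.273  0.008  1.294  0.013  0.571]
t68.10 pos [ 0.3879 -0.5001  0.2497] jawyaw -1.1 q6 0.57 open 0.0599 F [ 1.2 -0.6 -0.2]
shift cm (tx ty tz before turn) [ 0.03 -0.13  5.27] turn 0.0  (turn alt 0.00)
```

View pics/s26c.png

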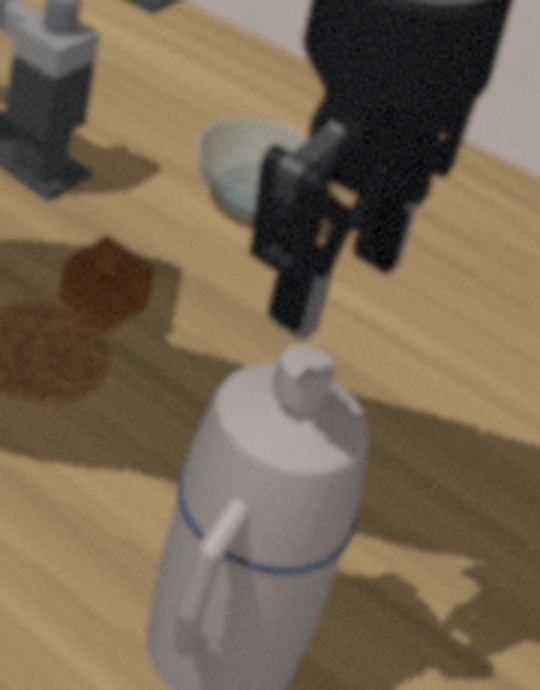

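send_rows:
  steps:
    - {"tx":0,"ty":-0.1,"tz":1.2,"turn":0,"jaw":6}
    - {"tx":0,"ty":0,"tz":1.2,"turn":0,"jaw":6}
    - {"tx":0,"ty":0,"tz":1.2,"turn":0,"jaw":6}
    - {"tx":0,"ty":0,"tz":1.0,"turn":0,"jaw":6}
    - {"tx":0,"ty":0,"tz":0.4,"turn":0,"jaw":6}
    - {"tx":0,"ty":0,"tz":0,"turn":0,"jaw":2}
    - {"tx":0,"ty":0,"tz":0,"turn":0,"jaw":2}
    - {"tx":0,"ty":0,"tz":0,"turn":0,"jaw":2}
    - {"tx":0,"ty":0,"tz":0,"turn":0,"jaw":2}
    - {"tx":0,"ty":0,"tz":0,"turn":0,"jaw":2}
  force: 60

```text
time: 69.35
position: [0.3863, -0.4996, 0.1947]
tcp_rot: [0.714, 0.7, 0.005, 0.005]
contact_force: [-1.2, 0.4, -1.4]
opening: 0.0237
```

```bash

python3 -c "
from h import *
tilt()
go(.482,-.2785,.24)
"
```

```text
tilt zx 0.0140 zy -0.0013 pos [ 0.3863 -0.4996  0.1947] q [-1.02   0.302 -0.071  1.19   0.011  0.571]
t69.35 pos [ 0.3863 -0.4996  0.1947] jawyaw -1.1 q6 0.57 open 0.0237 F [-1.2  0.4 -1.4]
shift cm (tx ty tz before turn) [22.3   9.18 -4.42] turn 0.0  (turn alt 0.00)
```

send_rows:
  steps:
    - {"tx":0,"ty":0,"tz":-1.0,"turn":0,"jaw":2}
    - {"tx":0,"ty":0,"tz":-2.0,"turn":0,"jaw":2}
    - {"tx":0,"ty":0,"tz":-2.0,"turn":0,"jaw":2}
    - {"tx":2.5,"ty":1.0,"tz":0,"turn":0,"jaw":2}
    - {"tx":4,"ty":1.7,"tz":0,"turn":0,"jaw":2}
    - {"tx":4,"ty":1.7,"tz":0,"turn":0,"jaw":2}
    - {"tx":4,"ty":1.7,"tz":0,"turn":0,"jaw":2}
    - {"tx":4,"ty":1.7,"tz":0,"turn":0,"jaw":2}
    - {"tx":2.5,"ty":1.0,"tz":0,"turn":0,"jaw":2}
    - {"tx":1,"ty":0.3,"tz":0,"turn":0,"jaw":2}

```text
time: 70.6
position: [0.4802, -0.2632, 0.2392]
tcp_rot: [0.714, 0.7, 0.009, -0.006]
contact_force: [0.4, -0.3, -6.4]
opening: 0.024
```

```bash

python3 -c "
from h import *
tilt()
p,d=snap('side','s27')
p,d=snap('side','s27');crop(p[:,:,::-1],370,230,490,410,'s27c',4)
tilt()
go(.4825,-.2785,.2007)
"
```

```text
tilt zx 0.0048 zy 0.0215 pos [ 0.4802 -0.2632  0.2392] q [-0.63   0.14  -0.179  1.261  0.02   0.959]
tilt zx 0.0047 zy 0.0211 pos [ 0.48   -0.2641  0.2393] q [-0.632  0.141 -0.178  1.261  0.02   0.958]
t70.70 pos [ 0.48   -0.2641  0.2393] jawyaw -1.1 q6 0.96 open 0.0239 F [ 0.3  0.1 -7.5]
shift cm (tx ty tz before turn) [-1.51  0.26  3.83] turn 0.0  (turn alt 0.00)
```

View pics/s27c.png

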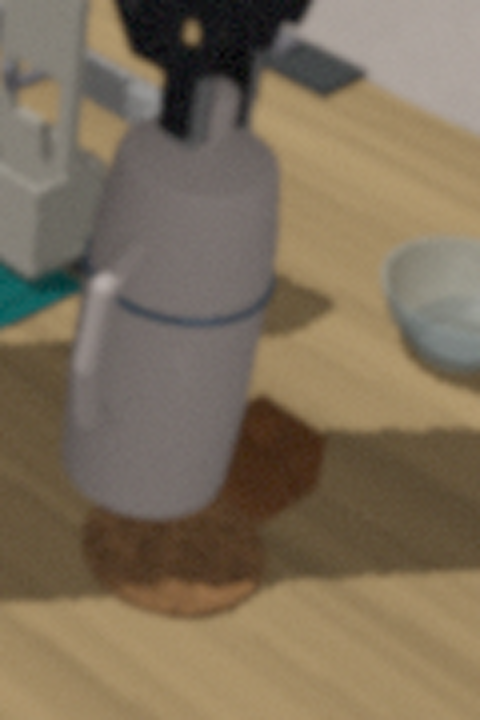

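send_rows:
  steps:
    - {"tx":-1.5,"ty":0.3,"tz":0,"turn":0,"jaw":2}
    - {"tx":0,"ty":0,"tz":0.8,"turn":0,"jaw":2}
    - {"tx":0,"ty":0,"tz":0.8,"turn":0,"jaw":2}
    - {"tx":0,"ty":0,"tz":0.5,"turn":0,"jaw":2}
    - {"tx":0,"ty":0,"tz":0,"turn":0,"jaw":2}
    - {"tx":0,"ty":0,"tz":0,"turn":0,"jaw":2}
    - {"tx":0,"ty":0,"tz":0,"turn":0,"jaw":2}
    - {"tx":0,"ty":0,"tz":0,"turn":0,"jaw":2}
    - {"tx":0,"ty":0,"tz":0,"turn":0,"jaw":2}
    - {"tx":0,"ty":0,"tz":0,"turn":0,"jaw":2}

```text
time: 71.95
position: [0.4819, -0.2836, 0.2162]
tcp_rot: [0.716, 0.699, 0.008, -0.005]
contact_force: [-0.4, 0.4, -7.3]
opening: 0.024
```

```bash

python3 -c "
from h import *
tilt()
p,d=snap('side','s28');crop(p[:,:,::-1],370,230,490,410,'s28c',4)
go(.4825,-.2785,.2007)
"
```

```text
tilt zx 0.0042 zy 0.0190 pos [ 0.4819 -0.2836  0.2162] q [-0.657  0.173 -0.189  1.217  0.018  0.938]
t72.00 pos [ 0.4819 -0.2836  0.2162] jawyaw -1.4 q6 0.94 open 0.0240 F [ 0.1  0.3 -6.1]
shift cm (tx ty tz before turn) [0.48 0.05 1.56] turn 0.0  (turn alt 0.00)
```

View pics/s28c.png

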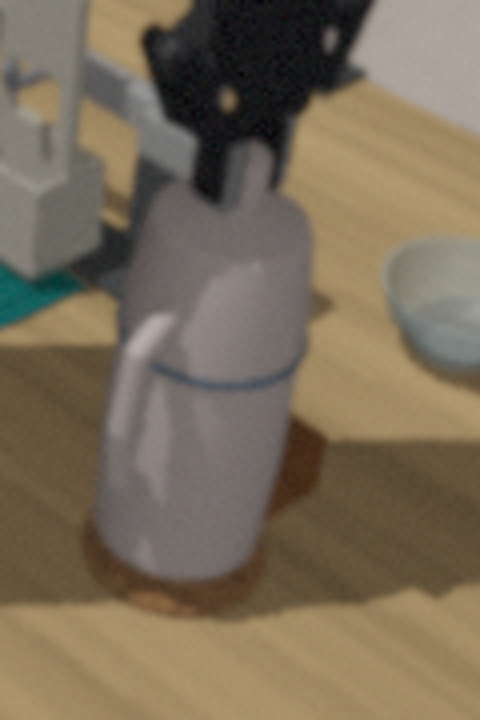

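send_rows:
  steps:
    - {"tx":0.1,"ty":0.2,"tz":0,"turn":0,"jaw":2}
    - {"tx":0,"ty":0,"tz":0.4,"turn":0,"jaw":2}
    - {"tx":0,"ty":0,"tz":0.4,"turn":0,"jaw":2}
    - {"tx":0,"ty":0,"tz":0.3,"turn":0,"jaw":2}
    - {"tx":0,"ty":0,"tz":0.1,"turn":0,"jaw":2}
    - {"tx":0,"ty":0,"tz":0,"turn":0,"jaw":2}
    - {"tx":0,"ty":0,"tz":0,"turn":0,"jaw":2}
    - {"tx":0,"ty":0,"tz":0,"turn":0,"jaw":2}
    - {"tx":0,"ty":0,"tz":0,"turn":0,"jaw":2}
    - {"tx":0,"ty":0,"tz":0,"turn":0,"jaw":2}

```text
time: 73.25
position: [0.4841, -0.2823, 0.2034]
tcp_rot: [0.716, 0.699, 0.008, -0.005]
contact_force: [-0.9, 0.2, -6.9]
opening: 0.0241
```

```bash

python3 -c "
from h import *
tilt()
go(.484,-.2827,.2010)
o=robot.observe();z=R.from_quat(o['tcp_rot']).apply([0,0,1]);print('base',o['position'][:2]+.2*(z[:2]-[.014,-.0013]))
p,d=snap('side','s29');crop(p[:,:,::-1],370,230,490,410,'s29c',4)
"
```

```text
tilt zx 0.0041 zy 0.0191 pos [ 0.4841 -0.2823  0.2034] q [-0.653  0.184 -0.204  1.191  0.018  0.942]
t73.25 pos [ 0.4841 -0.2823  0.2034] jawyaw -1.4 q6 0.94 open 0.0241 F [-0.9  0.2 -6.9]
shift cm (tx ty tz before turn) [-0.05 -0.01  0.23] turn 0.0  (turn alt 0.00)
base [ 0.48210679 -0.27821505]
```

View pics/s29c.png

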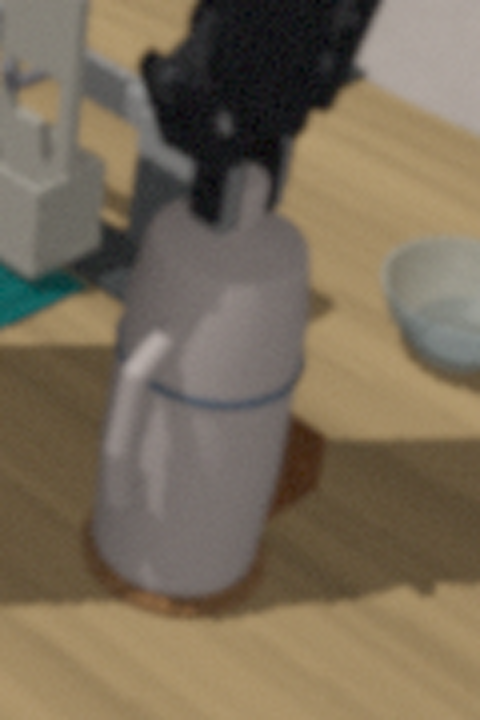

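send_rows:
  steps:
    - {"tx":0,"ty":0,"tz":0.2,"turn":0,"jaw":2}
    - {"tx":0,"ty":0,"tz":0.1,"turn":0,"jaw":2}
    - {"tx":0,"ty":0,"tz":0,"turn":0,"jaw":2}
    - {"tx":0,"ty":0,"tz":0,"turn":0,"jaw":2}
    - {"tx":0,"ty":0,"tz":0,"turn":0,"jaw":2}
    - {"tx":0,"ty":0,"tz":0,"turn":0,"jaw":2}
    - {"tx":0,"ty":0,"tz":0,"turn":0,"jaw":2}
    - {"tx":0,"ty":0,"tz":0,"turn":0,"jaw":2}
    - {"tx":0,"ty":0,"tz":0,"turn":0,"jaw":2}
    - {"tx":0,"ty":0,"tz":0,"turn":0,"jaw":2}

```text
time: 74.55
position: [0.4844, -0.2825, 0.2013]
tcp_rot: [0.716, 0.699, 0.008, -0.005]
contact_force: [0.2, 1.0, -5.3]
opening: 0.024
```

send_rows:
  steps:
    - {"tx":0,"ty":0,"tz":0.1,"turn":0,"jaw":2}
    - {"tx":0,"ty":0,"tz":0.1,"turn":0,"jaw":2}
    - {"tx":0,"ty":0,"tz":0,"turn":0,"jaw":2}
    - {"tx":0,"ty":0,"tz":0,"turn":0,"jaw":2}
    - {"tx":0,"ty":0,"tz":0,"turn":0,"jaw":2}
    - {"tx":0,"ty":0,"tz":0,"turn":0,"jaw":2}
    - {"tx":0,"ty":0,"tz":0,"turn":0,"jaw":2}
    - {"tx":0,"ty":0,"tz":0,"turn":0,"jaw":2}
    - {"tx":0,"ty":0,"tz":0,"turn":0,"jaw":2}
    - {"tx":0,"ty":0,"tz":0,"turn":0,"jaw":2}

```text
time: 75.8
position: [0.4847, -0.2828, 0.2013]
tcp_rot: [0.716, 0.699, 0.008, -0.004]
contact_force: [-1.8, 0.9, -0.6]
opening: 0.0238
```

Fz is now about -0.6 N, so the coaster carries the jug. Releasing.

send_rows:
  steps:
    - {"tx":0,"ty":0,"tz":0,"turn":0,"jaw":2.8}
    - {"tx":0,"ty":0,"tz":0,"turn":0,"jaw":3}
    - {"tx":0,"ty":0,"tz":0,"turn":0,"jaw":4}
    - {"tx":0,"ty":0,"tz":0,"turn":0,"jaw":5}
    - {"tx":0,"ty":0,"tz":0,"turn":0,"jaw":6}
    - {"tx":0,"ty":0,"tz":-1,"turn":0,"jaw":6}
    - {"tx":0,"ty":0,"tz":-3,"turn":0,"jaw":6}
    - {"tx":0,"ty":0,"tz":-5,"turn":0,"jaw":6}
    - {"tx":-4,"ty":0,"tz":-3,"turn":0,"jaw":6}
    - {"tx":-5,"ty":0,"tz":0,"turn":0,"jaw":6}

```text
time: 77.05
position: [0.4842, -0.3752, 0.329]
tcp_rot: [0.714, 0.7, 0.009, 0.001]
contact_force: [0.7, -0.7, -0.8]
opening: 0.0603
```

send_rows:
  steps:
    - {"tx":-6,"ty":0,"tz":0,"turn":0,"jaw":6}
    - {"tx":-6,"ty":0,"tz":0,"turn":0,"jaw":6}
    - {"tx":-4,"ty":-1,"tz":0,"turn":0,"jaw":6}
    - {"tx":-4,"ty":-1,"tz":0,"turn":0,"jaw":6}
    - {"tx":0,"ty":0,"tz":0,"turn":0,"jaw":6}
    - {"tx":0,"ty":0,"tz":0,"turn":0,"jaw":6}
    - {"tx":0,"ty":0,"tz":0,"turn":0,"jaw":6}
    - {"tx":0,"ty":0,"tz":0,"turn":0,"jaw":6}
    - {"tx":0,"ty":0,"tz":0,"turn":0,"jaw":6}
    - {"tx":0,"ty":0,"tz":0,"turn":0,"jaw":6}

```text
time: 78.3
position: [0.4616, -0.582, 0.3336]
tcp_rot: [0.713, 0.701, 0.009, 0.006]
contact_force: [-0.2, -0.0, -0.1]
opening: 0.0602
```

```bash

python3 -c "
from h import *
tilt()
p,d=snap('side','s30')
p,d=snap('top','t30');crop(p[:,:,::-1],400,210,510,310,'t30c',5)
P=cloud('top',d);Q=P[235:270,445:490].reshape(-1,3);s=Q[(Q[:,2]>.212)&(Q[:,2]<.24)];print('knob',s.mean(0).round(4),len(s))
"
```

```text
tilt zx 0.0210 zy 0.0047 pos [ 0.4616 -0.582   0.3336] q [-0.995  0.466  0.452  1.549  0.02   0.593]
knob [ 0.4824 -0.277   0.2215] 156
```

View pics/s30.png

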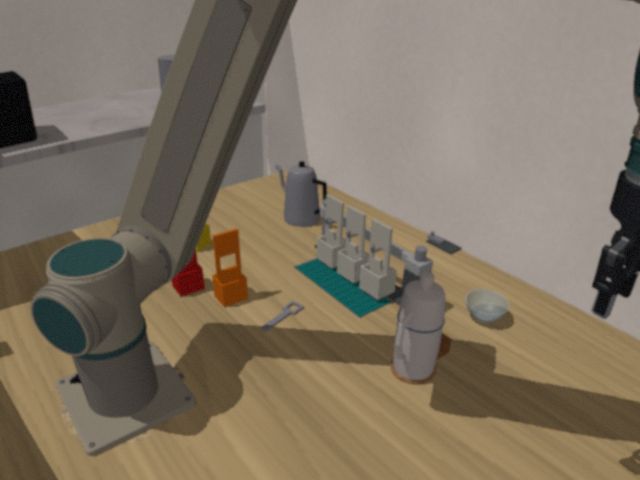

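View pics/t30.png

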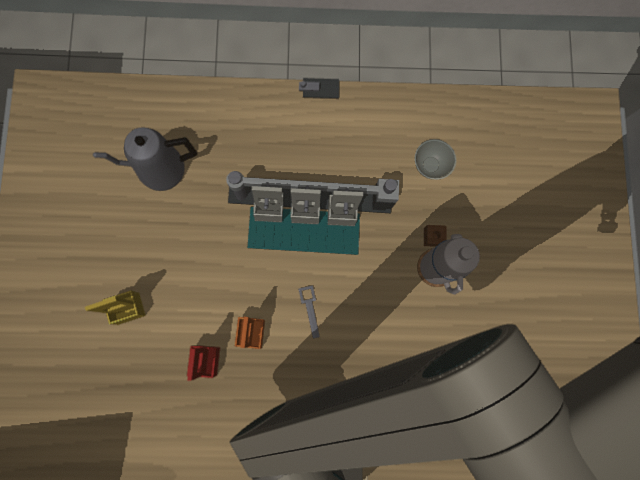

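View pics/t30c.png

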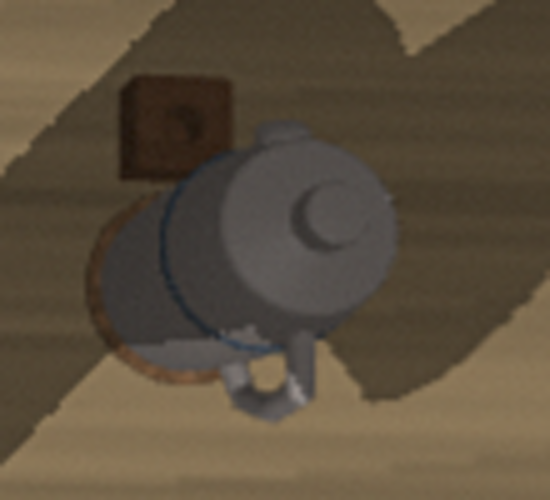

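```bash

python3 -c "
from h import *
p,d=snap('top','t31');P=cloud('top',d)
a=cv2.imread('pics/t30.png').astype(int);b=cv2.imread('pics/t31.png').astype(int)
print('diff rack',np.abs(a-b)[165:230,225:405].mean(),'max',np.abs(a-b)[165:230,225:405].max())
Q=P[178:194,380:400].reshape(-1,3);s=Q[(Q[:,2]>.148)&(Q[:,2]<.175)];print('pin head',s.mean(0),np.median(s[:,2]))
for u0,u1 in((248,288),(288,325),(325,366)):
    Q=P[180:225,u0:u1].reshape(-1,3);s=Q[(Q[:,2]>.178)&(Q[:,2]<.205)];print('plate',s.mean(0).round(4),len(s))
t0=cv2.imread('pics/top0.png').astype(int)
for n,(u0,v0,u1,v1) in dict(kettle=(120,120,200,190),bowl=(412,135,458,182),opener=(296,282,322,340)).items(): print(n,np.abs(t0-b)[v0:v1,u0:u1].mean().round(1))
robot.hand_in()
"
```

```text
diff rack 1.1469515669515669 max 7
pin head [ 0.63323849 -0.14304039  0.15952522] 0.1602081766950485
plate [0.6082 0.1147 0.1886] 163
plate [0.6058 0.0353 0.1884] 165
plate [ 0.6036 -0.0504  0.1888] 159
kettle 2.6
bowl 2.7
opener 36.4
the job is handed in; nothing more can be done
```

The job is handed in at about 78 s of the 208 s allowed: the rail is pinned, all three white caddies hang on hooks, and the jug is back on its coaster.

**What I did:** I set the jug aside, swung the rail into line and pushed the pin home through both knuckles. All three white caddies were there, one on each of hooks 2, 1 and 0. One of them had been knocked aside before I reached it, so I measured it again before gripping it.

**Last checks:**
- **Pin:** the top of the head is at 160 mm in the depth image, and closed fingers touched it at 160.3 mm. Both fit the pin being fully home.
- **Caddies:** the plate tops are at 188–189 mm, where 190 mm is expected when hung. Two successive pictures of the rack differ only by image noise, so they hang still.
- **Jug:** it stands upright, with its knob within 1 mm of where it was at the start.
- **Kettle and bowl:** the pictures of both match the start.
- **Opener (disagreed):** its patch of the picture differs from the start (mean difference 36, against about 3 for the other two). By eye it is in the same place in the first and last pictures, and nothing went near it. I put the difference down to the arm's shadow and did not check further.

The gripper was leaning about 1° when it set the jug down. The jug settled flat once released.

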